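Part the jammed bead cups in the bench vise and box them by size

ROBOT

A 6-joint arm with a two-finger parallel gripper is mounted at the origin on the work surface. World frame = base frame: x ahead of the robot, y to its left, z up, the work surface at z = 0. Lengths are in m, angles in rad, forces in N, time in s.
With the tool pointing down it reaches from about 0.225 to 0.875 m from the base axis. Payload 3.4 kg.
Tool frame: the origin (TCP) lies between the finger pads; the fingertips stand 8 mm ahead of it and the grasp point (between the pads) lies 11 mm behind it; z points along the fingers, y is the line along which they close (so a half turn about z gives the same grasp; the last joint's range is limited). The gripper opens to 85 mm and grips with 20 to 120 N. Pads are 22 mm wide; open, the fingers measure 114 mm over their backs; the gripper's body (76 mm by 85 mm) begins 54 mm behind the grasp point. The pads swing forward as they close: fully open they stand 13 mm farther back than shut.
Start: joints at [-1.243, 0.276, 1.505, -0, 1.361, -0.121], TCP at [0.249, -0.518, 0.239] pointing down, gripper open.
Joint ranges: [-2.89, 2.89], [-0.75, 2.08], [0.22, 2.7], [-1.18, 4.32], [0.11, 2.71], [-2.7, 2.7]. Speed limits (rad/s): [2.57, 2.57, 3.14, 3.14, 3.14, 3.14].

INTERFACE

Orientations are given as a unit quaternion [w, x, y, z].
In Python, from rig import manip, optics, finder gives the robot as it stands.
- The arm moves only by the tool servo_tool, never from a script. Its argument "increments" is a list of rows, each a list of 7 numbers: the shift along the tool's x, y, z in cm, then the turn, a rotation vector about the tool's x, y, z in degrees, then the closure, from -1 (fully open) to 1 (shut). In form: [[x, y, z, rx, ry, rz, gripper], ...]. A call has exactly 5 rows; each row shifts and turns the commanded pose from where the row before left it, along the tool's axes as they then stand; what a row does not reach is not made up. A row lasts 1/10 s, in which the tool goes at most 50 mm and 8.59 degrees, less where a joint would pass 70% of its speed; a pose out of reach is approached as far as the arm can. A call is refused whole if a number of a shift passes 5 or a number of a turn 8.59, either way. A call with a gripper value outside its range is refused whole. The fingers move at their own pace and stop on an object; "squeeze" is the grip in N (left out, the last holds). Time passes only in rows, so rows that do not move let the fingers close, or fill a call up. It gives the time, the measured TCP pose, the force, the opening and the grip force at its end, in the units of the state.
- manip.get_state(): the state, without advancing time (a new reading comes with each control period).
- optics.get_image(name): name is "scene" or "top"; returns the picture (420x560x3 uint8, red, green, blue); there is no depth.
- optics.get_calibration(name): a dict with "fov_y" (degrees; the focal length in pixels is half the picture's height over the tangent of half this angle, whatever the lens; pixels are square), "cx", "cy" (the principal point, pixels), "world_to_cam" (4x4, takes a point from world to camera coordinates). Camera axes: x right, y down, z forward; pixel columns grow to the right and rows downward; lengths in m; the calibration is good to about 2 mm. A picture is of the moment at which its call begins. get_calibration takes no time and is no camera call.
- manip.sign_off(): hands the job in; it is judged then, once.
Trained networks look in the newest picture that a camera, given by its name, has taken for a name from the list of things; names that differ only in an ending like _2 or _b are one class to them, and where a whole thing is asked for, a point or a joint stands for the part that bears it (a point fixed in the world has none). Each returns a list of dicts, best first, with "p" (0 to 1); they miss things now and then, are a little off and sometimes report something else, mostly with a low value. They report only what shows in the picture. A call takes as long as a camera call. They do not tell look-alikes from the thing itself.
- finder.silhouettes(label, camera): "region" (420x560 bool, what is visible of it) and "box" ([centre column, centre row, width, height] in pixels, round what is visible of it).
- finder.tip_of(label, camera): "at" ([column, row] in pixels: a listed point, or the origin of a listed thing).
The state is a dict: "clock": time; "qpos": joint angles; "qd": joint speeds; "effort": joint torques, N m; "position": TCP position; "ee_rot": TCP orientation; "contact_force": force on the tool from outside, world axes, zero at the start; "moment": the same for the moment, N m; "width": finger opening in m; "gripper_force": force on a finger pad.
Only numpy, scipy, OpenCV 4.12 (cv2) and the standard library are available. Lean on these libraries where they do the work, as an engineer would, in place of code of your own. Each camera call takes 0.05 s, during which the arm holds its last target. There are 200 camera calls.

TASK

The three bead cups are jammed inside one another: stand the whole nest in the bench vise, swing the red-knobbed lever until the jaws hold the big outer cup firmly, then draw out the small cup and after it the medium one. Stand each cup upright in the open white box that fits its size, swing the vise open again to free the large cup and box that too, and leave the vise open. Set the cups down, do not drop them or tip them over, and leave the other things on the table where they are.

Things in the scene. Friction and masses are not known exactly. Their poses are not given: they have to be found in the camera images.
- cup_large: Outer bead cup, charcoal: 80 mm tall, wall 2.5 mm, solid weighted bottom with the inner floor 18 mm above the underside; origin: centre of the underside, z up; round. Outside diameter 58 mm up to height 44, 66 mm over the top 18 mm. A soft black lip inside the rim grips the medium cup: 10 to 17 N to break loose, fading over 30 mm of travel. 0.15 kg. The nest stands upright; each rim is 18 mm above the next larger one (116 mm in all).
- cup_medium: Medium bead cup, coral red, in the large one: 80 mm tall, wall 2.5 mm, solid weighted bottom with the inner floor 18 mm above the underside; origin: centre of the underside, z up; round. Outside diameter 46 mm at the foot, tapering to a straight 53 mm collar over the top 32 mm. Its soft black lip grips the small cup: 7 to 12 N to break loose, fading over 30 mm, always less than the large cup holds the medium. 0.12 kg.
- cup_small: Innermost bead cup, turquoise, in the medium one: 80 mm tall, wall 2.5 mm, solid weighted bottom with the inner floor 18 mm above the underside; origin: centre of the underside, z up; round. Outside diameter 38 mm at the foot, tapering to a straight 44 mm collar over the top 32 mm. 0.08 kg.
- vise_seat (a point): Point on the bed of the fixed blue vise, 20 mm above the table, midway between the open jaws: where the middle of the large cup's underside goes. Local y runs from the fixed V jaw (-y) to the moving jaw and lever (+y). Jaws and end blocks reach 64 mm above the table. Free beside the cup, lever at 0: 6 mm at -y, 8 mm at +y. Closing slides the cup about 7 mm in -y into the V.
- vise_jaw: The moving jaw with its white soft pad, 60 mm wide; its origin, with the vise open, lies 20 mm straight below vise_seat (not on the jaw). The jaw is sprung (5 N per mm), so it presses harder the further the lever is swung past contact.
- vise_lever (a joint): Vise lever, rad: 0 open, pointing along the vise's local -x; grows to 1.3 (stop) swinging clockwise seen from above, towards local +y, moving the jaw in 16.5 mm per rad. The pad meets the large cup at about 0.9; the jaws press with about 33 N at the stop. Stiff: 8 N at the knob to move it free, 14 N near the stop; it stays where it is left.
- vise_lever_knob (a point): Centre of the top of the red upright round knob at the lever's tip: 18 mm diameter, 42 mm tall, top 112 mm above the table; it runs on a circle of 90 mm radius about vise_lever_pivot.
- vise_lever_pivot (a point): The lever's vertical hinge axis, on the vise's end block 115 mm in local +y from vise_seat, 62 mm above the table; axes as the vise's.
- box_large: Open white gift box, lilac-grey felt floor, stuck to the table; square, inside 84 x 84 mm, walls 3 mm thick and 30 mm high, floor 3 mm thick; origin at the centre of its underside on the table, x and y along its sides. For the large cup.
- box_medium: Open white gift box, lilac-grey felt floor, stuck to the table; square, inside 70 x 70 mm, walls 3 mm thick and 30 mm high, floor 3 mm thick; origin at the centre of its underside on the table, x and y along its sides. For the medium cup.
- box_small: Open white gift box, lilac-grey felt floor, stuck to the table; square, inside 58 x 58 mm, walls 3 mm thick and 30 mm high, floor 3 mm thick; origin at the centre of its underside on the table, x and y along its sides. For the small cup.
- scissors: Bystander: scissors with orange handles lying flat, 175 mm long, 10 mm high; origin near the middle, on the table.
- pliers: Bystander: steel pliers with turquoise handles lying flat, 145 mm long, 12 mm high; origin near the middle, on the table.
- burnisher: Bystander: burnisher with a pale wooden handle lying along its x, 160 mm long, 24 mm high; origin at the middle, on the table.
- jar_teal: Bystander: lidded jar of turquoise beads, 44 mm diameter, 54 mm tall; origin at the centre of its underside.
- jar_amber: Bystander: lidded jar of amber beads, 44 mm diameter, 54 mm tall; origin at the centre of its underside.
- spool: Bystander: wooden spool of navy thread, 38 mm diameter, 44 mm tall, upright; origin at the centre of its underside.
- gift_box: Bystander: closed white gift box, 65 x 95 x 30 mm; origin at the centre of its underside.
Mind the look-alikes: they are no part of the job. What is shaped like the cup_large but green or yellow is not meant.

How it is judged:
By the outcome, as a careful person would: the job done as asked, in the order asked, and still so for the second after the job is handed in, with the robot touching nothing.
It also fails if it takes over 72 s, if anything falls off the work surface, if the arm or the gripper's body presses on something with over 40 N, if the wrist force passes 120 N, or if a joint passes its speed limit or range.

## Working session

There is one attempt and no reset: what is moved stays moved. The work goes in short steps, Python scripts to look and compute and a tool call to move; the robot and the scene stay as the last step left them, time stands still between calls to the robot, and variables do not carry over. Pictures are saved under pics/ and viewed, at most 10 in all, crops included, and the job is handed in when it is done.

Besides the shell and the picture viewer there is one more tool, called after ">>>" by a JSON object that holds its "name" and its "arguments". servo_tool: Moves the arm, as the interface text tells. Its arguments: {"type":"object","properties":{"increments":{"type":"array","items":{"type":"array","items":{"type":"number"}}},"squeeze":{"type":"number"}},"required":["increments"]}

```bash
mkdir -p pics; ls
cat > h.py <<'E'
import numpy as np, cv2
from rig import manip, optics, finder
def cal(n):
    c=optics.get_calibration(n); f=210/np.tan(np.radians(c["fov_y"])/2); return f,c["cx"],c["cy"],np.array(c["world_to_cam"])
def ray(n,px):
    f,cx,cy,T=cal(n); d=np.array([(px[0]-cx)/f,(px[1]-cy)/f,1]); R=T[:3,:3]; return -R.T@T[:3,3], R.T@d
def at_z(n,px,z):
    o,d=ray(n,px); return o+d*(z-o[2])/d[2]
def proj(n,p):
    f,cx,cy,T=cal(n); q=T[:3,:3]@np.array(p)+T[:3,3]; return np.array([f*q[0]/q[2]+cx,f*q[1]/q[2]+cy])
E
python3 - <<'E'
from h import *
for n in ("scene","top"):
    im=optics.get_image(n); cv2.imwrite(f"pics/{n}0.png",cv2.resize(im[...,::-1],(784,588),interpolation=cv2.INTER_CUBIC))
    c=optics.get_calibration(n); print(n,c["fov_y"],c["cx"],c["cy"],np.round(ray(n,(280,210)),3).tolist(), [k for k in c])
    for l in ["cup_large","cup_medium","cup_small","vise_jaw","box_large","box_medium","box_small"]:
        print(l,[(np.round(r["box"]).tolist(),round(r["p"],2)) for r in finder.silhouettes(l,n)])
    for l in ["cup_large","cup_medium","cup_small","vise_seat","vise_lever_knob","vise_lever_pivot","box_large","box_medium","box_small"]:
        print(l,[(np.round(r["at"],1).tolist(),round(r["p"],2)) for r in finder.tip_of(l,n)])
print(manip.get_state())
E
```

```text
pics
scene 42.57338300022095 271.8337869372675 207.83144896673429 [[1.346, -0.372, 1.21], [-0.568, 0.255, -0.783]] ['fov_y', 'cx', 'cy', 'world_to_cam']
cup_large [([263.0, 212.0, 24.0, 23.0], 0.74), ([220.0, 182.0, 24.0, 32.0], 0.74), ([262.0, 173.0, 17.0, 26.0], 0.7), ([262.0, 192.0, 21.0, 16.0], 0.65), ([343.0, 197.0, 82.0, 87.0], 0.25)]
cup_medium [([263.0, 200.0, 20.0, 14.0], 0.51), ([213.0, 220.0, 21.0, 22.0], 0.32)]
cup_small [([264.0, 193.0, 15.0, 16.0], 0.78)]
vise_jaw [([349.0, 204.0, 18.0, 27.0], 0.66)]
box_large [([288.0, 267.0, 48.0, 44.0], 0.82)]
box_medium [([173.0, 241.0, 34.0, 33.0], 0.85)]
box_small [([218.0, 284.0, 29.0, 30.0], 0.76)]
cup_large [([224.3, 190.7], 0.9), ([262.2, 220.2], 0.83), ([266.7, 184.0], 0.56), ([329.2, 217.2], 0.4)]
cup_medium []
cup_small [([261.7, 210.5], 0.8)]
vise_seat [([333.9, 210.3], 0.84)]
vise_lever_knob [([365.6, 154.1], 0.62), ([214.3, 223.7], 0.34), ([371.3, 157.4], 0.29)]
vise_lever_pivot [([371.9, 187.4], 0.64)]
box_large [([285.0, 268.2], 0.82), ([403.9, 238.9], 0.41)]
box_medium [([175.1, 245.5], 0.94)]
box_small [([220.5, 289.
[... 1163 characters left out ...]
8], 0.88)]
{'clock': 1.7, 'qpos': array([-1.24299593e+00,  2.75902534e-01,  1.50494035e+00, -6.11033479e-06,
        1.36072234e+00, -1.21008061e-01]), 'qd': array([-0.00078549, -0.00119241,  0.00011468, -0.00043683,  0.00201473,
       -0.00167557]), 'effort': array([-1.63831195e-03, -4.16647732e+01, -2.46091890e+01, -5.86490823e-04,
        2.70464998e-04, -2.57044928e-05]), 'position': array([ 0.24947841, -0.51806383,  0.23931045]), 'ee_rot': array([ 1.39483537e-05,  9.74926713e-01,  2.22526189e-01, -1.55668547e-06]), 'contact_force': array([ 0.07785646, -0.15323907,  0.85292519]), 'moment': array([-0.02990773, -0.06515995,  0.01062707]), 'gripper_force': 0.0, 'width': 0.0855477896655509}
```

View pictures.

View pics/scene0.png

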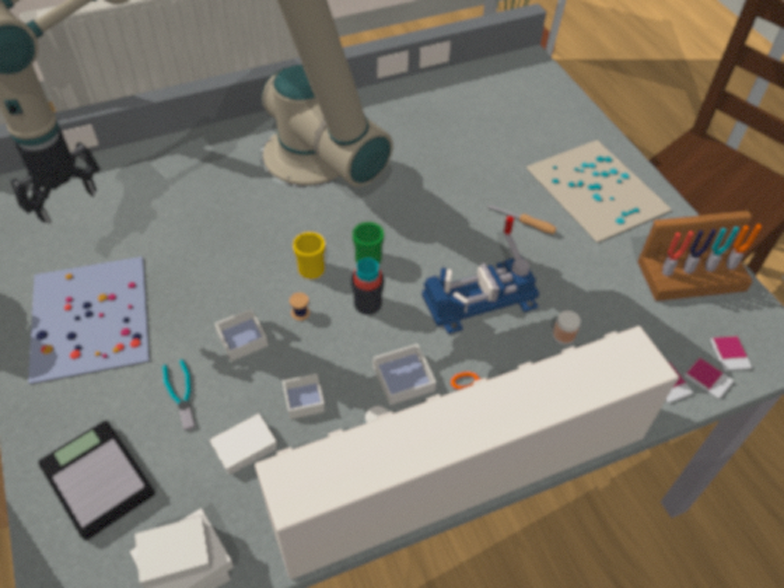

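View pics/top0.png

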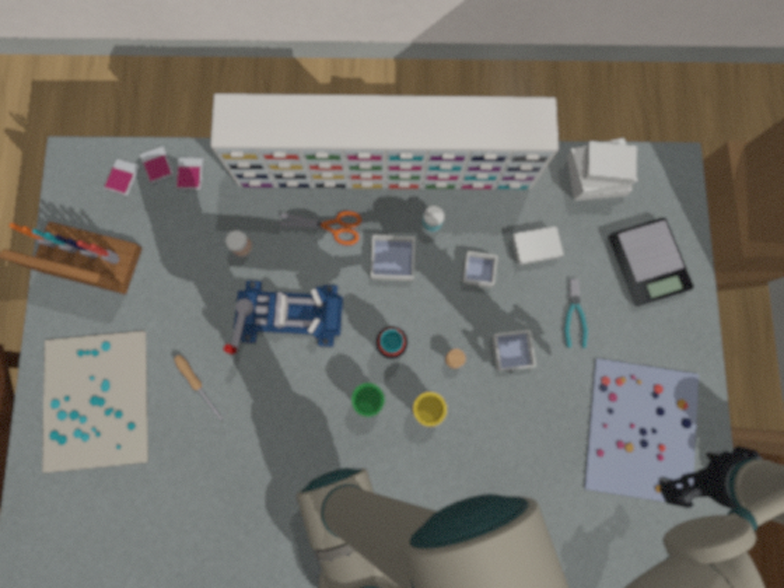

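```bash
cat >> h.py <<'E'
def tri(pa,pb):
    oa,da=ray("scene",pa); ob,db=ray("top",pb)
    A=np.stack([da,-db],1); s=np.linalg.lstsq(A,ob-oa,rcond=None)[0]
    a=oa+da*s[0]; b=ob+db*s[1]; return (a+b)/2, np.linalg.norm(a-b)
def Rz(a): return np.array([[np.cos(a),-np.sin(a),0],[np.sin(a),np.cos(a),0],[0,0,1]])
def circ(c,r,z): t=np.linspace(0,2*np.pi,40); return np.stack([c[0]+r*np.cos(t),c[1]+r*np.sin(t),0*t+z],1)
def sq(c,a,h,z): return np.array([[c[0],c[1],z]]+0*np.zeros((1,3)))+np.array([[h,h,0],[-h,h,0],[-h,-h,0],[h,-h,0],[h,h,0]])@Rz(a).T
E
python3 - <<'E'
from h import *
top=optics.get_image("top");sc=optics.get_image("scene")
# turquoise cup in nest
for n,im,b in (("top",top,(265,228,298,262)),("scene",sc,(250,180,280,205))):
    x0,y0,x1,y1=b; hsv=cv2.cvtColor(im[y0:y1,x0:x1],cv2.COLOR_RGB2HSV)
    m=((hsv[...,0]>82)&(hsv[...,0]<100)&(hsv[...,1]>120)).astype(np.uint8)
    ys,xs=np.nonzero(m); print(n,"turq",len(xs),xs.min()+x0,xs.max()+x0,ys.min()+y0,ys.max()+y0)
for l,h in (("box_large",.045),("box_medium",.038),("box_small",.032)):
    for n in ("top","scene"):
        s=finder.silhouettes(l,n)[0]["region"].astype(np.uint8)
        t=finder.tip_of(l,n)[0]["at"]
        print(l,n,"tip",at_z(n,t,0)[:2].round(4))
        # fit: maximise IoU of projected box hull
        from scipy.optimize import minimize
        def cost(v):
            P=np.concatenate([sq(v[:2],v[2],h,z)[:4] for z in (0,.03)])
            q=np.array([proj(n,p) for p in P]).astype(np.float32)
            mm=np.zeros((420*4,560*4),np.uint8); cv2.fillConvexPoly(mm,cv2.convexHull(np.round((q+.5)*4).astype(np.int32)),1)
            mm=cv2.resize(mm.astype(np.float32),(560,420),interpolation=cv2.INTER_AREA)
            return 1-np.minimum(mm,s).sum()/np.maximum(mm,s).sum()
        best=min((minimize(cost,[*at_z(n,t,0)[:2],a],method="Nelder-Mead",options=dict(initial_simplex=np.array([[*at_z(n,t,0)[:2],a]]*4)+np.array([[0,0,0],[.01,0,0],[0,.01,0],[0,0,.2]]),maxiter=60)) for a in (-.5,0,.4)),key=lambda r:r.fun)
        print("   fit",best.x.round(4),round(best.fun,3))
S=[r for l in ("vise_seat","vise_lever_pivot","vise_lever_knob") for r in [(finder.tip_of(l,"scene")[0]["at"],finder.tip_of(l,"top")[0]["at"],l)]]
for a,b,l in S: 
    p,e=tri(a,b); print(l,p.round(4),round(e,4))
    z={"vise_seat":.02,"vise_lever_pivot":.062,"vise_lever_knob":.112}[l]; print("  ",at_z("scene",a,z).round(4),at_z("top",b,z).round(4))
print("nest",tri((261.7,210.5),(280.2,243.8)))
c1=cv2.resize(top[150:300,150:300][...,::-1],(560,560),interpolation=cv2.INTER_CUBIC)
c2=cv2.resize(sc[160:300,240:300][...,::-1],(240,560),interpolation=cv2.INTER_CUBIC)
cv2.imwrite("pics/crop1.png",np.hstack([c1,c2]))
np.save("top.npy",top);np.save("sc.npy",sc)
print(manip.get_state()["clock"])
E
```

```text
top turq 167 272 286 236 250
scene turq 209 255 270 184 199
box_large top tip [ 0.67   -0.0358]
   fit [ 0.67   -0.0358 -0.5   ] 1.0
box_large scene tip [ 0.6557 -0.033 ]
   fit [ 0.6591 -0.0369 -0.0347] 0.042
box_medium top tip [0.4681 0.3139]
   fit [ 0.4681  0.3139 -0.5   ] 1.0
box_medium scene tip [ 0.4696 -0.2971]
   fit [ 0.4595 -0.2934  0.1152] 0.038
box_small top tip [ 0.6701 -0.2276]
   fit [ 0.6414 -0.2248 -0.1763] 0.095
box_small scene tip [ 0.646  -0.2229]
   fit [ 0.6361 -0.226  -0.1453] 0.047
vise_seat [0.548  0.1509 0.0439] 0.004
   [0.532  0.1637 0.02  ] [0.5511 0.1527 0.02  ]
vise_lever_pivot [0.5522 0.2592 0.0736] 0.0101
   [0.5447 0.271  0.062 ] [0.5522 0.2571 0.062 ]
vise_lever_knob [0.4568 0.2926 0.1072] 0.0036
   [0.4606 0.2878 0.112 ] [0.457 0.293 0.112]
nest (array([ 0.48086242, -0.03817001,  0.04075099]), np.float64(0.00153542845572539))
2.7
```

View pics/crop1.png

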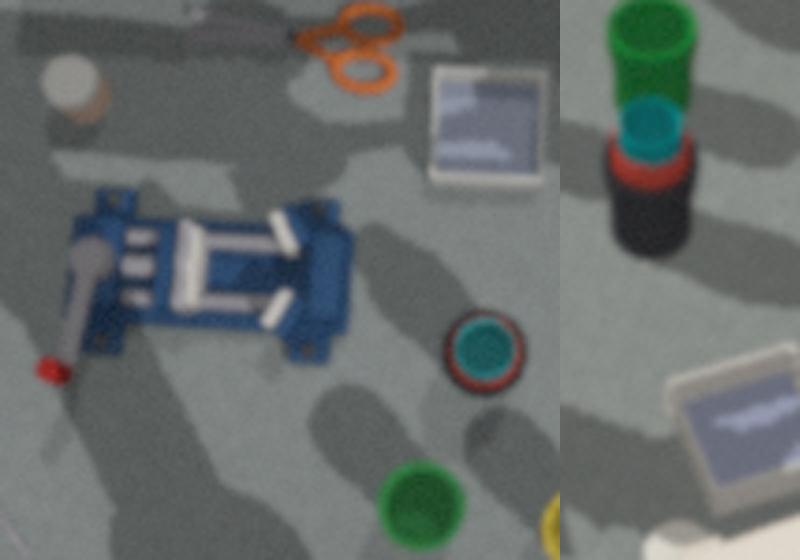

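Run:
```python
from h import *
px=lambda c:(150+(c[0]+.5)*150/560-.5,150+(c[1]+.5)*150/560-.5)
for n,c,z in [("turq",(485,349),.116),("char",(484.5,352),.08),("padUR",(205,225),.064),("padLR",(198,312),.064),("padUL",(180,222),.064),("padLL",(172,308),.064),("pivot",(92,257),.07),("knob",(54,368),.110),
 ("footUL",(117,200),.008),("footLL",(103,340),.008),("footUR",(320,212),.008),("footLR",(308,350),.008),("VU",(285,232),.064),("VL",(278,308),.064),
 ("boxLul",(432,67),.03),("boxLur",(547,68),.03),("boxLlr",(544,188),.03),("boxLll",(429,183),.03),("green",(420,505),.08)]:
    print(n,at_z("top",px(c),z)[:2].round(4))
top=np.load("top.npy")
# boxes medium & small corners from white mask
for l,(x0,y0,x1,y1),h in (("m",(345,228,390,272),.038),("s",(322,172,362,210),.032),("L",(258,160,302,206),.045)):
    im=top[y0:y1,x0:x1]; hsv=cv2.cvtColor(cv2.resize(im,None,fx=4,fy=4,interpolation=cv2.INTER_CUBIC),cv2.COLOR_RGB2HSV)
    m=((hsv[...,2]>150)&(hsv[...,1]<40)).astype(np.uint8)
    cs=cv2.findContours(m,cv2.RETR_EXTERNAL,cv2.CHAIN_APPROX_NONE)[0]; c=max(cs,key=lambda c:cv2.minAreaRect(c)[1][0]*cv2.minAreaRect(c)[1][1])
    r=cv2.minAreaRect(c); p=(np.array(r[0])+.5)/4-.5+[x0,y0]; print(l,at_z("top",p,.03)[:2].round(4),np.round(np.array(r[1])/4*3,1),r[2])
c2=lambda x0,y0,x1,y1,w,h:cv2.resize(top[y0:y1,x0:x1][...,::-1],(w,h),interpolation=cv2.INTER_CUBIC)
cv2.imwrite("pics/crop2.png",c2(320,170,400,275,457,600))
```

```text
turq [ 0.4754 -0.035 ]
char [ 0.4768 -0.0349]
padUR [0.5753 0.1807]
padLR [0.5079 0.1834]
padUL [0.5776 0.2   ]
padLL [0.5109 0.2032]
pivot [0.5489 0.2644]
knob [0.4607 0.2771]
footUL [0.606  0.2629]
footLL [0.4922 0.2683]
footUR [0.5971 0.0985]
footLR [0.485  0.1052]
VU [0.5702 0.1191]
VL [0.5113 0.1227]
boxLul [0.7133 0.0084]
boxLur [ 0.7132 -0.085 ]
boxLlr [ 0.6135 -0.0822]
boxLll [0.6169 0.0098]
green [0.364 0.012]
m [ 0.4658 -0.2804] [29.  49.2] 78.2317123413086
s [ 0.6499 -0.2276] [64.7 47.1] 5.617580890655518
L [ 0.6921 -0.0092] [37.5 30. ] 90.0
```

View pics/crop2.png

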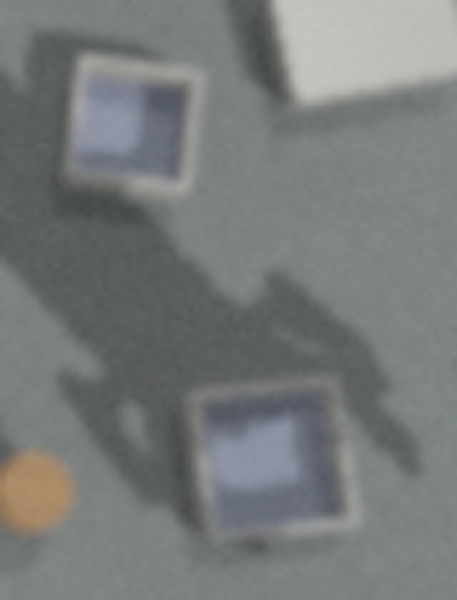

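```bash
cat >> h.py <<'E'
def go(x,y,z,th,s=None):
    s=s or manip.get_state(); p=s["position"]; q=s["ee_rot"]
    w,a,b,c=q; X=np.array([1-2*(b*b+c*c),2*(a*b+c*w)]); t=np.arctan2(X[1],X[0])
    d=np.array([x,y])-p[:2]; d3=d@[np.cos(t),np.sin(t)],d@[np.sin(t),-np.cos(t)]
    r=(np.degrees(t-th)+180)%360-180
    print("t=%.2f pos"%s["clock"],p.round(4),"th %.3f"%t,"F",s["contact_force"].round(1),"w %.4f g %.1f"%(s["width"],s["gripper_force"]),"| tool cm x %.2f y %.2f z %.2f, rz(+) %.1f deg"%(d3[0]*100,d3[1]*100,(p[2]-z)*100,r))
SEAT=np.array([.5427,.1475]); YAW=-.05
E
python3 - <<'E'
from h import *
top=np.load("top.npy");sc=np.load("sc.npy")
P={}
for n,im,(x0,y0,x1,y1) in (("top",top,(150,235,180,265)),("scene",sc,(350,145,380,180))):
    hsv=cv2.cvtColor(im[y0:y1,x0:x1],cv2.COLOR_RGB2HSV); m=((hsv[...,0]<8)|(hsv[...,0]>172))&(hsv[...,1]>150)&(hsv[...,2]>60)
    ys,xs=np.nonzero(m); P[n]=(xs.mean()+x0,ys.mean()+y0); print(n,len(xs),P[n],(xs.min()+x0,xs.max()+x0,ys.min()+y0,ys.max()+y0))
print("knob",tri(P["scene"],P["top"]), at_z("top",P["top"],.1)[:2],at_z("scene",P["scene"],.093)[:2])
px=lambda c:(320+(c[0]+.5)/5.714-.5,170+(c[1]+.5)/5.714-.5)
for l,cs in (("small",[(78,55),(208,68),(190,195),(65,182)]),("med",[(188,388),(338,378),(357,527),(208,542)])):
    q=np.array([at_z("top",px(c),.03)[:2] for c in cs]); print(l,q.mean(0).round(4),[np.degrees(np.arctan2(*(q[i]-q[j])[::-1])).round(1) for i,j in ((0,3),(1,2))])
print("tcp px scene",proj("scene",[.2495,-.518,.239]),"top",proj("top",[.2495,-.518,.239]))
print([ (proj("scene",[.2495,-.518,.239+d])-0).round(1).tolist() for d in (-.008,.011,.065)])
im=sc[90:170,0:80].copy(); im=cv2.resize(im,(560,560),interpolation=cv2.INTER_CUBIC)[...,::-1].copy()
for d,c in ((-.008,(0,0,255)),(.005,(0,255,0)),(.011,(255,0,0)),(.065,(0,255,255))):
    for s in (-.0425,0,.0425):
        u=proj("scene",np.array([.2495+s*.434,-.518-s*.901,.239+d])); v=((u-[0,90]+.5)*7-.5).astype(int); cv2.circle(im,tuple(v.tolist()),4,c,-1)
cv2.imwrite("pics/grip.png",im)
go(.476,-.035,.2,1.52)
E
```

```text
top 30 (np.float64(163.9), np.float64(249.03333333333333)) (np.int64(161), np.int64(167), np.int64(247), np.int64(251))
scene 42 (np.float64(363.0952380952381), np.float64(160.02380952380952)) (np.int64(361), np.int64(366), np.int64(155), np.int64(166))
knob (array([0.45951952, 0.2808206 , 0.09772516]), np.float64(0.00026806613892324077)) [0.45936887 0.28031125] [0.45574196 0.28344873]
small [ 0.6408 -0.2264] [np.float64(-6.8), np.float64(-9.6)]
med [ 0.4658 -0.2926] [np.float64(5.7), np.float64(4.9)]
tcp px scene [ 50.06600994 150.20630375] top [488.04254357 336.02258708]
[[51.1, 152.5], [48.7, 147.1], [41.7, 131.2]]
t=2.70 pos [ 0.2495 -0.5181  0.2393] th 0.449 F [ 0.8 -0.   0.3] w 0.0858 g 0.0 | tool cm x 41.37 y -33.70 z 3.93, rz(+) -61.4 deg
```

View pics/grip.png

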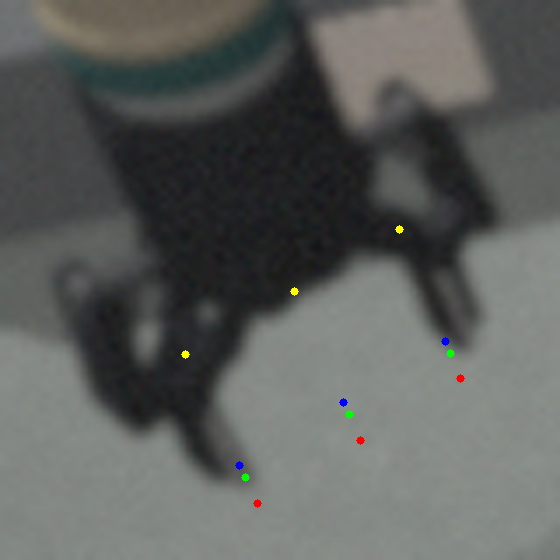

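>>> {"name": "servo_tool", "arguments": {"increments": [[3.76,-3.06,0,0,0,0,-1],[3.76,-3.06,0,0,0,0,-1],[3.76,-3.06,0,0,0,0,-1],[3.76,-3.06,0,0,0,0,-1],[3.76,-3.06,0,0,0,0,-1]]}}

```text
clock: 3.2
position: [0.353, -0.297, 0.2395]
ee_rot: [0.0, 0.975, 0.222, 0.0]
contact_force: [0.8, -0.2, 0.2]
width: 0.0855
gripper_force: 0.0
```

>>> {"name": "servo_tool", "arguments": {"increments": [[3.76,-3.06,0,0,0,0,-1],[3.76,-3.06,0,0,0,0,-1],[3.76,-3.06,0,0,0,0,-1],[3.76,-3.06,0,0,0,0,-1],[3.76,-3.06,0,0,0,0,-1]]}}

```text
clock: 3.7
position: [0.4561, -0.0774, 0.2397]
ee_rot: [0.0, 0.975, 0.222, 0.0]
contact_force: [1.3, -0.2, -0.2]
width: 0.0855
gripper_force: 0.0
```

>>> {"name": "servo_tool", "arguments": {"increments": [[3.7,-3.0,0,0,0,0,-1],[0,0,0,0,0,-8.5,-1],[0,0,0,0,0,-8.5,-1],[0,0,0,0,0,-8.5,-1],[0,0,0,0,0,-8.5,-1]]}}

```text
clock: 4.2
position: [0.4759, -0.0358, 0.2393]
ee_rot: [0.0, 0.866, 0.501, -0.0]
contact_force: [0.6, -0.5, -0.5]
width: 0.0851
gripper_force: 0.0
```

>>> {"name": "servo_tool", "arguments": {"increments": [[0,0,0,0,0,-8.5,-1],[0,0,0,0,0,-8.5,-1],[0,0,0,0,0,-8.5,-1],[0,0,0,0,0,-1.9,-1],[0,0,0,0,0,0,-1]]}}

```text
clock: 4.7
position: [0.4758, -0.0362, 0.2394]
ee_rot: [0.0, 0.725, 0.689, 0.0]
contact_force: [0.6, 0.0, 0.7]
width: 0.0855
gripper_force: 0.0
```

>>> {"name": "servo_tool", "arguments": {"increments": [[0,0,4.5,0,0,0,-1],[0,0,4.5,0,0,0,-1],[0,0,4.0,0,0,0,-1],[0,0,3.0,0,0,0,-1],[0,0,2.0,0,0,0,-1]]}}

```text
clock: 5.2
position: [0.4744, -0.0359, 0.0572]
ee_rot: [-0.001, 0.725, 0.689, -0.001]
contact_force: [0.1, 0.3, 0.3]
width: 0.0855
gripper_force: 0.0
```

>>> {"name": "servo_tool", "arguments": {"increments": [[0,0,0,0,0,0,-0.3],[0,0,0,0,0,0,0],[0,0,0,0,0,0,0.2],[0,0,0,0,0,0,0.3],[0,0,0,0,0,0,0.3]], "squeeze": 50}}

```text
clock: 5.7
position: [0.4762, -0.0362, 0.06]
ee_rot: [0.001, 0.725, 0.689, 0.0]
contact_force: [0.2, -0.6, -3.8]
width: 0.0662
gripper_force: 56.3
```

>>> {"name": "servo_tool", "arguments": {"increments": [[0,0,-1,0,0,0,0.3],[0,0,-3,0,0,0,0.3],[0,0,-4,0,0,0,0.3],[0,0,-2,0,0,0,0.3],[0,0,0,0,0,0,0.3]]}}

```text
clock: 6.2
position: [0.4783, -0.0367, 0.1632]
ee_rot: [0.004, 0.725, 0.689, 0.002]
contact_force: [0.7, -0.2, -4.1]
width: 0.0661
gripper_force: 57.9
```

>>> {"name": "servo_tool", "arguments": {"increments": [[3.75,1.15,0,0,0,0,0.3],[3.75,1.15,0,0,0,0,0.3],[3.75,1.15,0,0,0,0,0.3],[3.75,1.15,0,0,0,0,0.3],[3.75,1.15,0,0,0,0,0.3]]}}

```text
clock: 6.7
position: [0.5419, 0.1495, 0.1578]
ee_rot: [-0.001, 0.725, 0.689, -0.001]
contact_force: [-0.3, -0.3, -4.0]
width: 0.0662
gripper_force: 57.9
```

>>> {"name": "servo_tool", "arguments": {"increments": [[0,0,1,0,0,0,0.3],[0,0,1,0,0,0,0.3],[0,0,1,0,0,0,0.3],[0,0,0,0,0,0,0.3],[0,0,0,0,0,0,0.3]]}}

```text
clock: 7.2
position: [0.5421, 0.1471, 0.1287]
ee_rot: [-0.0, 0.725, 0.689, -0.001]
contact_force: [0.7, 0.2, -3.1]
width: 0.0663
gripper_force: 57.8
```

Run:
```python
from h import *
go(.543,.148,.083,1.52)
ims={n:optics.get_image(n) for n in ("scene","top")}
p=manip.get_state()["position"]
out=[]
for n,(x0,y0,w) in (("scene",(290,140,110)),("top",(150,165,110))):
    k=400/w; im=cv2.resize(ims[n][y0:y0+int(w*1.4),x0:x0+w],(400,560),interpolation=cv2.INTER_CUBIC)[...,::-1].copy()
    U=lambda P:[tuple((((proj(n,q)-[x0,y0]+.5)*k-.5)).round().astype(int).tolist()) for q in P]
    for P,c in ((circ([*p[:2]],.029,p[2]-.06),(0,255,255)),(circ(SEAT,.029,.02),(0,255,0)),(circ(SEAT,.029,.064),(255,0,255))):
        cv2.polylines(im,[np.array(U(P))],False,c,1)
    R=Rz(YAW)
    L=lambda x,y,z:np.array([*SEAT,0])+R@[x,y,z]
    piv=[L(0,.115,.07),L(-.09*np.cos(.13),.115+.09*np.sin(.13),.07),L(-.09*np.cos(.13),.115+.09*np.sin(.13),.112)]
    cv2.polylines(im,[np.array(U(piv))],False,(0,165,255),1)
    cv2.polylines(im,[np.array(U([L(-.03,.035,.064),L(.03,.035,.064)]))],False,(0,0,255),1)
    out.append(im)
cv2.imwrite("pics/vise1.png",np.hstack(out))
```

```text
t=7.20 pos [0.5421 0.1471 0.1287] th 1.519 F [ 0.7  0.2 -3.1] w 0.0663 g 57.8 | tool cm x 0.09 y 0.08 z 4.57, rz(+) -0.1 deg
```

View pics/vise1.png

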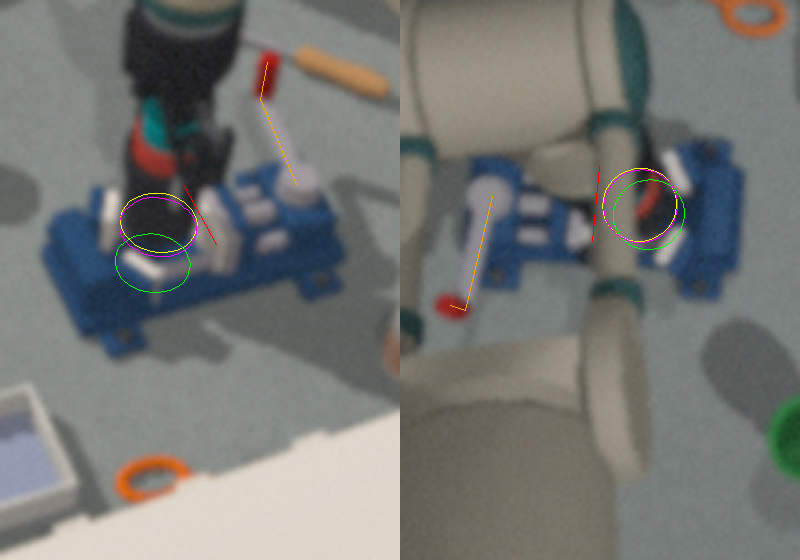

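>>> {"name": "servo_tool", "arguments": {"increments": [[0,0,0.5,0,0,0,0.3],[0,0,0.5,0,0,0,0.3],[0,0,0.5,0,0,0,0.3],[0,0,0,0,0,0,0.3],[0,0,0,0,0,0,0.3]]}}

```text
clock: 7.8
position: [0.5425, 0.1482, 0.114]
ee_rot: [-0.0, 0.725, 0.689, -0.0]
contact_force: [-0.4, -0.7, -4.2]
width: 0.0659
gripper_force: 57.9
```

>>> {"name": "servo_tool", "arguments": {"increments": [[0,0,0.5,0,0,0,0.3],[0,0,0.5,0,0,0,0.3],[0,0,0.5,0,0,0,0.3],[0,0,0.5,0,0,0,0.3],[0,0,0,0,0,0,0.3]]}}

```text
clock: 8.3
position: [0.542, 0.1481, 0.0932]
ee_rot: [-0.001, 0.725, 0.689, -0.001]
contact_force: [-0.1, -0.3, -4.1]
width: 0.0661
gripper_force: 57.8
```

>>> {"name": "servo_tool", "arguments": {"increments": [[0.2,0,0,0,0,0,0.3],[0.2,0,0,0,0,0,0.3],[0,0,0,0,0,0,0.3],[0,0,0,0,0,0,0.3],[0,0,0,0,0,0,0.3]]}}

```text
clock: 8.8
position: [0.5429, 0.1522, 0.0945]
ee_rot: [0.0, 0.725, 0.689, 0.0]
contact_force: [-0.3, -0.7, -4.3]
width: 0.0659
gripper_force: 57.9
```

>>> {"name": "servo_tool", "arguments": {"increments": [[-0.4,0,0,0,0,0,0.3],[-0.2,0,0,0,0,0,0.3],[-0.2,0,0,0,0,0,0.3],[0,0,0,0,0,0,0.3],[0,0,0,0,0,0,0.3]]}}

```text
clock: 9.3
position: [0.5424, 0.1444, 0.0943]
ee_rot: [-0.0, 0.725, 0.689, 0.0]
contact_force: [-0.8, 1.8, -3.8]
width: 0.0658
gripper_force: 57.9
```

>>> {"name": "servo_tool", "arguments": {"increments": [[0.5,0,0,0,0,0,0.3],[0,0,0.6,0,0,0,0.3],[0,0,0.5,0,0,0,0.3],[0,0,0.2,0,0,0,0.3],[0,0,0.1,0,0,0,0.3]]}}

```text
clock: 9.8
position: [0.5424, 0.149, 0.0796]
ee_rot: [-0.0, 0.725, 0.689, -0.001]
contact_force: [0.5, 0.2, -4.1]
width: 0.0661
gripper_force: 57.9
```

>>> {"name": "servo_tool", "arguments": {"increments": [[0,0,0,0,0,0,0.3],[0,0,0,0,0,0,0.3],[0,0,0,0,0,0,0.3],[0,0,0,0,0,0,0.3],[0,0,0,0,0,0,0.3]]}}

```text
clock: 10.3
position: [0.5428, 0.1492, 0.0804]
ee_rot: [0.0, 0.725, 0.689, 0.0]
contact_force: [-0.4, 0.5, -4.5]
width: 0.0659
gripper_force: 57.9
```

>>> {"name": "servo_tool", "arguments": {"increments": [[0,0,0.05,0,0,0,0.3],[0,0,0.05,0,0,0,0.3],[0,0,0,0,0,0,0.3],[0,0,0,0,0,0,0.3],[0,0,0,0,0,0,0.3]]}}

```text
clock: 10.8
position: [0.5427, 0.1492, 0.0792]
ee_rot: [0.0, 0.725, 0.689, -0.0]
contact_force: [0.5, -0.3, -3.8]
width: 0.0656
gripper_force: 57.9
```

>>> {"name": "servo_tool", "arguments": {"increments": [[0,0,0.05,0,0,0,0.3],[0,0,0.05,0,0,0,0.3],[0,0,0,0,0,0,0.3],[0,0,0,0,0,0,0.3],[0,0,0,0,0,0,0.3]]}}

```text
clock: 11.3
position: [0.5429, 0.1493, 0.0789]
ee_rot: [0.0, 0.725, 0.689, 0.0]
contact_force: [-1.0, 0.5, 4.4]
width: 0.0661
gripper_force: 58.7
```

>>> {"name": "servo_tool", "arguments": {"increments": [[0,0,0,0,0,0,0],[0,0,0,0,0,0,-0.5],[0,0,0,0,0,0,-1],[0,0,0,0,0,0,-1],[0,0,0,0,0,0,-1]]}}

```text
clock: 11.8
position: [0.5429, 0.1491, 0.0781]
ee_rot: [0.0, 0.725, 0.689, 0.0]
contact_force: [-0.5, -0.0, -1.2]
width: 0.0849
gripper_force: 0.0
```

>>> {"name": "servo_tool", "arguments": {"increments": [[0,0,-1.5,0,0,0,-1],[0,0,-3,0,0,0,-1],[0,0,-4,0,0,0,-1],[0,0,-4,0,0,0,-1],[0,0,-1,0,0,0,-1]]}}

```text
clock: 12.3
position: [0.5454, 0.1496, 0.218]
ee_rot: [0.003, 0.725, 0.689, 0.004]
contact_force: [-0.9, 0.3, -0.7]
width: 0.0857
gripper_force: 0.0
```

>>> {"name": "servo_tool", "arguments": {"increments": [[2.54,-1.8,0,0,0,0,0],[2.54,-1.8,0,0,0,0,0],[2.54,-1.8,0,0,0,0,0],[2.54,-1.8,0,0,0,0,0],[2.54,-1.8,0,0,0,0,0]]}}

```text
clock: 12.8
position: [0.4583, 0.2813, 0.2124]
ee_rot: [-0.0, 0.725, 0.689, -0.0]
contact_force: [0.4, 0.3, -0.0]
width: 0.0428
gripper_force: 0.0
```

>>> {"name": "servo_tool", "arguments": {"increments": [[0,0,0,0,0,-8.25,0],[0,0,0,0,0,-8.25,0],[0,0,0,0,0,-8.25,0],[0,0,0,0,0,-8.25,0],[0,0,0,0,0,-8.25,0]]}}

```text
clock: 13.3
position: [0.4589, 0.2804, 0.2123]
ee_rot: [-0.0, 0.433, 0.902, -0.001]
contact_force: [-0.4, 0.1, 0.0]
width: 0.0428
gripper_force: 0.0
```

>>> {"name": "servo_tool", "arguments": {"increments": [[0,0,0,0,0,-8.25,0],[0,0,0,0,0,-8.25,0],[0,0,0,0,0,-8.25,0],[0,0,0,0,0,-8.25,0],[0,0,0,0,0,-8.25,0]]}}

```text
clock: 13.8
position: [0.4589, 0.2804, 0.2123]
ee_rot: [-0.001, 0.088, 0.996, -0.0]
contact_force: [-0.1, -0.2, 0.4]
width: 0.0429
gripper_force: 0.0
```

Run:
```python
from h import *
ims={n:optics.get_image(n) for n in ("scene","top")}
go(.4594,.2807,.093,2.96)
out=[]
for n,(x0,y0,w) in (("scene",(300,100,110)),("top",(120,165,110))):
    k=400/w; im=cv2.resize(ims[n][y0:y0+int(w*1.4),x0:x0+w],(400,560),interpolation=cv2.INTER_CUBIC)[...,::-1].copy()
    U=lambda P:np.array([tuple((((proj(n,q)-[x0,y0]+.5)*k-.5)).round().astype(int).tolist()) for q in P])
    cv2.polylines(im,[U(circ([.4594,.2807],.009,.112))],False,(0,255,255),1)
    cv2.polylines(im,[U(circ([.5429,.1493],.022,.136))],False,(0,255,255),1)
    out.append(im)
cv2.imwrite("pics/vise2.png",np.hstack(out))
```

```text
t=13.90 pos [0.4589 0.2804 0.2124] th 2.960 F [-0.1 -0.4  0. ] w 0.0427 g 0.0 | tool cm x -0.04 y 0.04 z 11.94, rz(+) 0.0 deg
```

View pics/vise2.png

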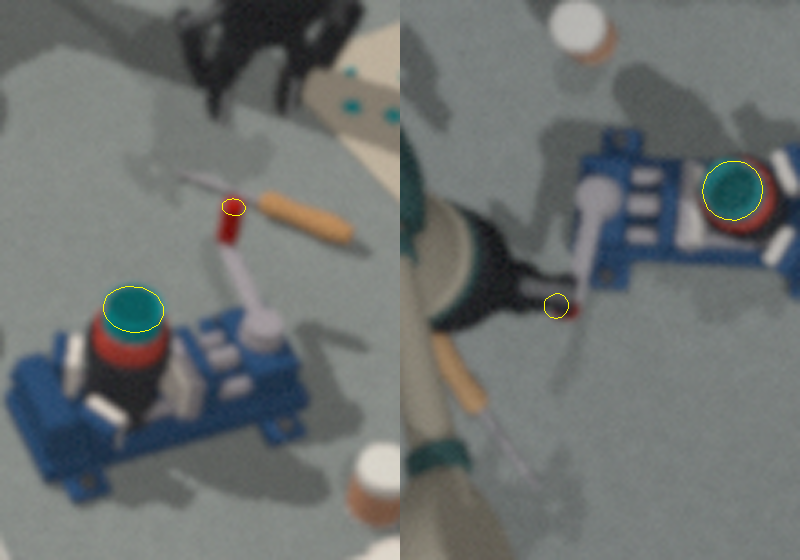

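>>> {"name": "servo_tool", "arguments": {"increments": [[0,0,3,0,0,0,0],[0,0,3.5,0,0,0,0],[0,0,3,0,0,0,0],[0,0,1.5,0,0,0,0],[0,0,0.9,0,0,0,0]]}}

```text
clock: 14.4
position: [0.4581, 0.28, 0.0922]
ee_rot: [-0.001, 0.092, 0.996, -0.001]
contact_force: [1.5, 0.3, -0.8]
width: 0.043
gripper_force: 0.0
```

>>> {"name": "servo_tool", "arguments": {"increments": [[0,0,0,0,0,0,0.3],[0,0,0,0,0,0,0.5],[0,0,0,0,0,0,0.7],[0,0,0,0,0,0,0.9],[0,0,0,0,0,0,0.9]], "squeeze": 40}}

```text
clock: 14.9
position: [0.46, 0.2816, 0.0951]
ee_rot: [0.001, 0.091, 0.996, 0.001]
contact_force: [-0.9, 4.9, -0.9]
width: 0.0167
gripper_force: 39.3
```

>>> {"name": "servo_tool", "arguments": {"increments": [[-0.056,1.0,0,0,0,6.4,0.9],[-0.056,1.0,0,0,0,6.4,0.9],[-0.056,1.0,0,0,0,6.4,0.9],[-0.056,1.0,0,0,0,6.4,0.9],[0,0,0,0,0,0,0.9]]}}

```text
clock: 15.4
position: [0.4745, 0.3173, 0.0951]
ee_rot: [-0.0, 0.309, 0.951, -0.0]
contact_force: [-3.5, 0.5, 5.3]
width: 0.0163
gripper_force: 40.0
```

Run:
```python
from h import *
go(.4594,.2807,.093,2.96)
s=manip.get_state(); d=s["position"][:2]-np.array([.5489,.2644]); print(d,np.hypot(*d))
```

```text
t=15.40 pos [0.4745 0.3173 0.0951] th 2.514 F [-3.5  0.5  5.3] w 0.0163 g 40.0 | tool cm x -0.93 y -3.85 z 0.21, rz(+) -25.5 deg
[-0.07443987  0.05288625] 0.09131401625672919
```

>>> {"name": "servo_tool", "arguments": {"increments": [[-0.056,1.0,0,0,0,6.4,0.9],[-0.056,1.0,0,0,0,6.4,0.9],[-0.056,1.0,0,0,0,6.4,0.9],[-0.056,1.0,0,0,0,6.4,0.9],[0,0,0,0,0,0,0.9]]}}

```text
clock: 15.9
position: [0.5035, 0.3439, 0.0951]
ee_rot: [-0.001, 0.512, 0.859, -0.0]
contact_force: [-4.7, 3.0, 4.5]
width: 0.0169
gripper_force: 40.1
```

>>> {"name": "servo_tool", "arguments": {"increments": [[-0.056,1.0,0,0,0,6.4,0.9],[-0.056,1.0,0,0,0,6.4,0.9],[0,0,0,0,0,0,0.9],[0,0,0,0,0,0,0.9],[0,0,0,0,0,0,0.9]]}}

```text
clock: 16.4
position: [0.5196, 0.3507, 0.095]
ee_rot: [-0.003, 0.604, 0.797, -0.002]
contact_force: [-8.8, 2.4, 7.9]
width: 0.0163
gripper_force: 40.4
```

Run:
```python
from h import *
go(.4594,.2807,.093,2.96)
s=manip.get_state(); d=s["position"][:2]-np.array([.5489,.2644]); print(d,np.hypot(*d), np.arctan2(d[1],-d[0])-.05)
```

```text
t=16.40 pos [0.5196 0.3507 0.095 ] th 1.844 F [-8.8  2.4  7.9] w 0.0163 g 40.4 | tool cm x -5.11 y -7.69 z 0.20, rz(+) -63.9 deg
[-0.0292555   0.08626612] 0.09109186289175032 1.1938371931825293
```

>>> {"name": "servo_tool", "arguments": {"increments": [[-0.03,0.5,0,0,0,3.2,0.9],[-0.03,0.4,0,0,0,2.0,0.9],[0,0,0,0,0,0,0.9],[0,0,0,0,0,0,0.9],[0,0,0,0,0,0,0.9]]}}

```text
clock: 16.9
position: [0.5264, 0.3526, 0.095]
ee_rot: [-0.004, 0.64, 0.769, -0.003]
contact_force: [-13.2, 3.7, 9.4]
width: 0.0167
gripper_force: 40.8
```

Run:
```python
from h import *
go(.4594,.2807,.093,2.96)
s=manip.get_state(); d=s["position"][:2]-np.array([.5489,.2644]); print(d,np.hypot(*d), np.arctan2(d[1],-d[0])-.05)
```

```text
t=16.90 pos [0.5264 0.3526 0.095 ] th 1.754 F [-13.2   3.7   9.4] w 0.0167 g 40.8 | tool cm x -5.85 y -7.90 z 0.20, rz(+) -69.1 deg
[-0.02249274  0.08817227] 0.09099600712543687 1.2710235463527997
```

>>> {"name": "servo_tool", "arguments": {"increments": [[0,0,0,0,0,0,0.5],[0,0,0,0,0,0,0],[0,0,0,0,0,0,0],[0,0,-2,0,0,0,0],[0,0,-4,0,0,0,0]]}}

```text
clock: 17.4
position: [0.5308, 0.3507, 0.1514]
ee_rot: [-0.001, 0.64, 0.768, -0.004]
contact_force: [0.0, 0.0, -0.7]
width: 0.0429
gripper_force: 0.0
```

>>> {"name": "servo_tool", "arguments": {"increments": [[0,0,-4,0,0,0,-0.4],[0,0,-3,0,0,0,-0.4],[0,0,0,0,0,4.3,-0.4],[0,0,0,0,0,4.3,-0.4],[0,0,0,0,0,4.3,-0.4]]}}

```text
clock: 17.9
position: [0.5331, 0.3519, 0.2248]
ee_rot: [0.001, 0.723, 0.691, 0.001]
contact_force: [-0.1, -0.3, -0.0]
width: 0.06
gripper_force: 0.0
```

```bash
cat >> h.py <<'E'
def turq(n,im,b,cfg=((82,100),120)):
    x0,y0,x1,y1=b; hsv=cv2.cvtColor(cv2.resize(im[y0:y1,x0:x1],None,fx=4,fy=4,interpolation=cv2.INTER_CUBIC),cv2.COLOR_RGB2HSV)
    m=((hsv[...,0]>cfg[0][0])&(hsv[...,0]<cfg[0][1])&(hsv[...,1]>cfg[1])).astype(np.uint8)
    cs=cv2.findContours(m,cv2.RETR_EXTERNAL,cv2.CHAIN_APPROX_NONE)[0]; c=max(cs,key=cv2.contourArea)
    (x,y),r=cv2.minEnclosingCircle(c); bb=cv2.boundingRect(c)
    f=lambda u,v:((u+.5)/4-.5+x0,(v+.5)/4-.5+y0)
    return f(bb[0]+(bb[2]-1)/2,bb[1]+(bb[3]-1)/2),bb[2]/4,bb[3]/4
E
python3 - <<'E'
from h import *
ims={n:optics.get_image(n) for n in ("scene","top")}
go(.5425,.1435,.13,1.52)
p=proj("top",[.5425,.1435,.136]).astype(int); q=proj("scene",[.5425,.1435,.125]).astype(int)
c,w,h=turq("top",ims["top"],(p[0]-15,p[1]-15,p[0]+15,p[1]+15)); print("top",c,w,h,at_z("top",c,.136))
c2,w,h=turq("scene",ims["scene"],(q[0]-15,q[1]-15,q[0]+15,q[1]+15)); print("scene",c2,w,h, "expected rim", proj("scene",[*at_z("top",c,.136)[:2],.136]))
k=4.5;out=[]
for n,o in (("scene",q),("top",p)):
    x0,y0=o-44; im=cv2.resize(ims[n][y0:y0+120,x0:x0+88],(396,540),interpolation=cv2.INTER_CUBIC)[...,::-1].copy()
    U=lambda P:np.array([tuple((((proj(n,a)-[x0,y0]+.5)*k-.5)).round().astype(int).tolist()) for a in P])
    cv2.polylines(im,[U(circ(at_z("top",c,.136)[:2],.022,.136))],False,(0,255,255),1); out.append(im)
cv2.imwrite("pics/vise3.png",np.hstack(out))
E
```

```text
t=18.00 pos [0.5329 0.3519 0.2244] th 1.528 F [-0.1 -1.2 -0.4] w 0.0600 g 0.0 | tool cm x -20.78 y 1.86 z 9.44, rz(+) 0.4 deg
top (np.float64(212.375), np.float64(216.5)) 16.25 16.0 [0.54403417 0.14576792 0.136     ]
scene (np.float64(334.875), np.float64(186.5)) 15.75 15.0 expected rim [335.19547878 185.2061665 ]
```

View pics/vise3.png

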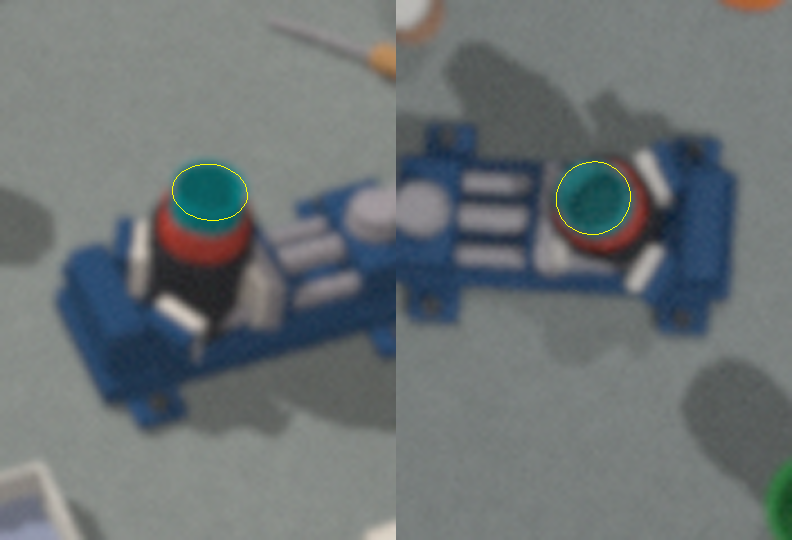

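>>> {"name": "servo_tool", "arguments": {"increments": [[-4.1,0.4,0,0,0,0,-0.4],[-4.1,0.4,0,0,0,0,-0.4],[-4.1,0.4,0,0,0,0,-0.4],[-4.1,0.4,0,0,0,0,-0.4],[-4.2,0.35,0,0,0,0,-0.4]]}}

```text
clock: 18.5
position: [0.543, 0.1438, 0.2243]
ee_rot: [0.001, 0.721, 0.692, 0.0]
contact_force: [0.2, 0.3, 0.3]
width: 0.0599
gripper_force: 0.0
```

>>> {"name": "servo_tool", "arguments": {"increments": [[0,0,2,0,0,0,-0.4],[0,0,3,0,0,0,-0.4],[0,0,2.5,0,0,0,-0.4],[0,0,1.2,0,0,0,-0.4],[0,0,0,0,0,0,-0.4]]}}

```text
clock: 19.0
position: [0.5418, 0.1453, 0.1356]
ee_rot: [-0.001, 0.722, 0.692, -0.002]
contact_force: [-0.1, -0.9, 0.3]
width: 0.0598
gripper_force: 0.0
```

>>> {"name": "servo_tool", "arguments": {"increments": [[0,0,0,0,0,0,-0.4],[0,0,0,0,0,0,-0.4],[0,0,0,0,0,0,-0.4],[0,0,0,0,0,0,-0.4],[0,0,0,0,0,0,-0.4]]}}

```text
clock: 19.5
position: [0.543, 0.1458, 0.1378]
ee_rot: [0.0, 0.722, 0.692, 0.0]
contact_force: [-0.9, 0.1, 0.2]
width: 0.0597
gripper_force: 0.0
```

Down the last 9 mm, then close on the small cup.

>>> {"name": "servo_tool", "arguments": {"increments": [[0,0,0.5,0,0,0,-0.4],[0,0,0.45,0,0,0,-0.4],[0,0,0,0,0,0,-0.4],[0,0,0,0,0,0,-0.2],[0,0,0,0,0,0,-0.1]]}}

```text
clock: 20.0
position: [0.5428, 0.1457, 0.1277]
ee_rot: [0.0, 0.722, 0.692, -0.0]
contact_force: [-0.0, 0.0, -0.2]
width: 0.0471
gripper_force: 0.0
```

>>> {"name": "servo_tool", "arguments": {"increments": [[0,0,0,0,0,0,0],[0,0,0,0,0,0,0.2],[0,0,0,0,0,0,0.4],[0,0,0,0,0,0,0.4],[0,0,0,0,0,0,0.4]], "squeeze": 45}}

```text
clock: 20.5
position: [0.5432, 0.1458, 0.1282]
ee_rot: [0.0, 0.722, 0.692, 0.0]
contact_force: [0.1, 0.6, 4.4]
width: 0.043
gripper_force: 45.6
```

>>> {"name": "servo_tool", "arguments": {"increments": [[0,0,-0.3,0,0,0,0.4],[0,0,-0.3,0,0,0,0.4],[0,0,-0.3,0,0,0,0.4],[0,0,-0.3,0,0,0,0.4],[0,0,-0.3,0,0,0,0.4]]}}

```text
clock: 21.0
position: [0.5422, 0.1457, 0.1424]
ee_rot: [-0.0, 0.722, 0.692, -0.001]
contact_force: [2.5, -0.5, -9.0]
width: 0.0432
gripper_force: 47.9
```

>>> {"name": "servo_tool", "arguments": {"increments": [[0,0,-0.6,0,0,0,0.4],[0,0,-0.6,0,0,0,0.4],[0,0,-0.6,0,0,0,0.4],[0,0,-0.6,0,0,0,0.4],[0,0,-0.6,0,0,0,0.4]]}}

```text
clock: 21.5
position: [0.5428, 0.1459, 0.1744]
ee_rot: [0.0, 0.722, 0.692, 0.001]
contact_force: [0.1, 0.6, -1.2]
width: 0.0434
gripper_force: 48.6
```

>>> {"name": "servo_tool", "arguments": {"increments": [[0,0,-1.2,0,0,0,0.4],[0,0,-1.2,0,0,0,0.4],[0,0,-1.2,0,0,0,0.4],[0,0,-1.2,0,0,0,0.4],[0,0,-1.2,0,0,0,0.4]]}}

```text
clock: 22.0
position: [0.5428, 0.1458, 0.234]
ee_rot: [0.0, 0.722, 0.692, 0.0]
contact_force: [-0.5, -0.1, -0.7]
width: 0.0435
gripper_force: 48.6
```

>>> {"name": "servo_tool", "arguments": {"increments": [[-2.5,0.7,0,0,0,0,0.4],[-4.0,1.2,0,0,0,0,0.4],[-4.0,1.2,0,0,0,0,0.4],[-4.0,1.2,0,0,0,0,0.4],[-4.0,1.2,0,0,0,0,0.4]]}}

```text
clock: 22.5
position: [0.59, -0.043, 0.2335]
ee_rot: [0.0, 0.722, 0.692, 0.0]
contact_force: [0.3, 0.5, -0.4]
width: 0.0432
gripper_force: 48.6
```

>>> {"name": "servo_tool", "arguments": {"increments": [[-4.0,1.2,0,0,0,0,0.4],[-4.0,1.2,0,0,0,0,0.4],[-4.0,1.2,0,0,0,0,0.4],[-4.0,1.2,0,0,0,0,0.4],[-2.27,0.89,0,0,0,0,0.4]]}}

```text
clock: 23.0
position: [0.6389, -0.2302, 0.233]
ee_rot: [0.001, 0.723, 0.691, -0.0]
contact_force: [0.9, 0.2, -0.8]
width: 0.0432
gripper_force: 48.6
```

>>> {"name": "servo_tool", "arguments": {"increments": [[0,0,3,0,0,0,0.4],[0,0,3,0,0,0,0.4],[0,0,2,0,0,0,0.4],[0,0,1,0,0,0,0.4],[0,0,0,0,0,0,0.4]]}}

```text
clock: 23.5
position: [0.6379, -0.2261, 0.1415]
ee_rot: [-0.001, 0.722, 0.692, -0.001]
contact_force: [0.5, 0.9, -0.8]
width: 0.0431
gripper_force: 48.6
```

Run:
```python
from h import *
im=optics.get_image("scene"); t=optics.get_image("top")
go(.639,-.2262,.075,1.528)
p=manip.get_state()["position"]; out=[]
for n,I in (("scene",im),("top",t)):
    x0,y0=(proj(n,[.639,-.2262,.03]).astype(int)-[44,60]); k=4.5
    J=cv2.resize(I[y0:y0+120,x0:x0+88],(396,540),interpolation=cv2.INTER_CUBIC)[...,::-1].copy()
    U=lambda P:np.array([tuple((((proj(n,a)-[x0,y0]+.5)*k-.5)).round().astype(int).tolist()) for a in P])
    cv2.polylines(J,[U(sq([.639,-.2262],-.14,.032,.03))],False,(0,255,255),1)
    cv2.polylines(J,[U(circ(p[:2],.019,p[2]-.072))],False,(0,0,255),1)
    cv2.polylines(J,[U(circ(p[:2],.019,.003))],False,(0,255,0),1); out.append(J)
cv2.imwrite("pics/box_s.png",np.hstack(out))
```

```text
t=23.60 pos [ 0.6393 -0.2267  0.144 ] th 1.528 F [-0.6  0.7 -0.9] w 0.0429 g 48.6 | tool cm x 0.05 y -0.04 z 6.90, rz(+) -0.0 deg
```

View pics/box_s.png

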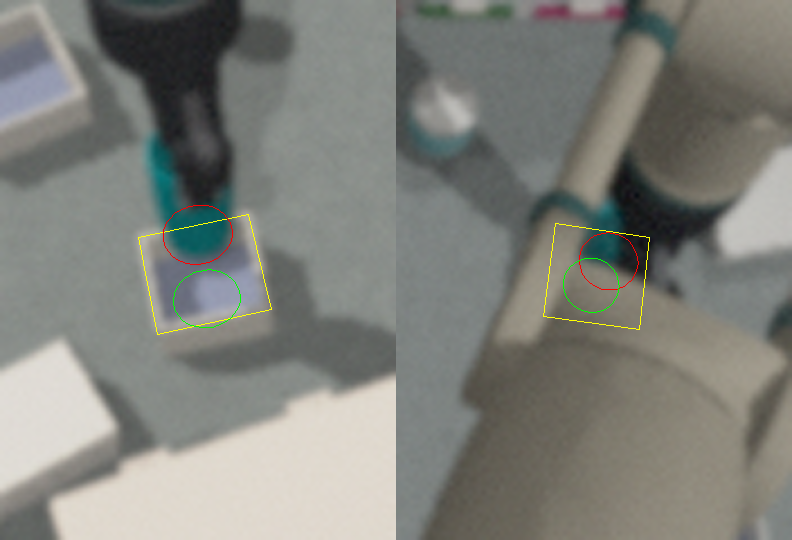

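>>> {"name": "servo_tool", "arguments": {"increments": [[0,0,2,0,0,0,0.4],[0,0,2,0,0,0,0.4],[0,0,1.5,0,0,0,0.4],[0,0,0.7,0,0,0,0.4],[0,0,0.4,0,0,0,0.4]]}}

```text
clock: 24.1
position: [0.6393, -0.2267, 0.0776]
ee_rot: [0.001, 0.722, 0.692, 0.0]
contact_force: [-0.7, -0.0, -0.9]
width: 0.0435
gripper_force: 48.5
```

>>> {"name": "servo_tool", "arguments": {"increments": [[0,0,0.1,0,0,0,0.4],[0,0,0.1,0,0,0,0.4],[0,0,0.1,0,0,0,0.4],[0,0,0,0,0,0,0.4],[0,0,0,0,0,0,0.4]]}}

```text
clock: 24.6
position: [0.6393, -0.2268, 0.0753]
ee_rot: [0.001, 0.722, 0.692, 0.0]
contact_force: [-0.7, 1.7, 5.2]
width: 0.043
gripper_force: 49.2
```

>>> {"name": "servo_tool", "arguments": {"increments": [[0,0,0,0,0,0,0.1],[0,0,0,0,0,0,-0.2],[0,0,0,0,0,0,-0.4],[0,0,0,0,0,0,-0.4],[0,0,-1,0,0,0,-0.4]]}}

```text
clock: 25.1
position: [0.6374, -0.2259, 0.0823]
ee_rot: [-0.002, 0.722, 0.692, -0.001]
contact_force: [0.2, 0.3, 0.4]
width: 0.0594
gripper_force: 0.0
```

>>> {"name": "servo_tool", "arguments": {"increments": [[0,0,-2,0,0,0,-0.4],[0,0,-3,0,0,0,-0.4],[0,0,-4,0,0,0,-0.7],[0,0,-4,0,0,0,-0.7],[0,0,-1,0,0,0,-0.7]]}}

```text
clock: 25.6
position: [0.6409, -0.2275, 0.2303]
ee_rot: [0.005, 0.722, 0.692, 0.002]
contact_force: [0.3, -1.0, 0.9]
width: 0.0729
gripper_force: 0.0
```

>>> {"name": "servo_tool", "arguments": {"increments": [[2.5,-0.7,0,0,0,0,-0.7],[4.0,-1.2,0,0,0,0,-0.7],[4.0,-1.2,0,0,0,0,-0.7],[4.0,-1.2,0,0,0,0,-0.7],[4.0,-1.2,0,0,0,0,-0.7]]}}

```text
clock: 26.1
position: [0.5908, -0.0377, 0.2236]
ee_rot: [-0.0, 0.722, 0.691, -0.0]
contact_force: [0.0, 0.5, -0.2]
width: 0.0727
gripper_force: 0.0
```

>>> {"name": "servo_tool", "arguments": {"increments": [[4.0,-1.2,0,0,0,0,-0.7],[4.0,-1.2,0,0,0,0,-0.7],[4.0,-1.2,0,0,0,0,-0.7],[4.0,-1.2,0,0,0,0,-0.7],[2.32,-0.9,0,0,0,0,-0.7]]}}

```text
clock: 26.6
position: [0.5413, 0.149, 0.2237]
ee_rot: [-0.001, 0.722, 0.692, 0.0]
contact_force: [0.1, -1.3, -0.7]
width: 0.0731
gripper_force: 0.0
```

>>> {"name": "servo_tool", "arguments": {"increments": [[0,0,3,0,0,0,-0.7],[0,0,3,0,0,0,-0.7],[0,0,2.5,0,0,0,-0.7],[0,0,0,0,0,0,-0.7],[0,0,0,0,0,0,-0.7]]}}

```text
clock: 27.1
position: [0.5426, 0.1462, 0.1389]
ee_rot: [-0.0, 0.722, 0.692, -0.0]
contact_force: [-0.0, 0.3, 0.9]
width: 0.0729
gripper_force: 0.0
```

Run:
```python
from h import *
im=optics.get_image("scene")
for b,l in (((.639,-.2262,.07),"small box"),):
    q=proj("scene",b).astype(int); print(turq("scene",im,(q[0]-18,q[1]-18,q[0]+18,q[1]+18)),proj("scene",[.6393,-.2268,.083]))
go(.543,.1457,.109,1.528)
```

```text
((np.float64(214.875), np.float64(275.125)), 17.25, 26.75) [214.07008641 269.18192172]
t=27.15 pos [0.5435 0.1463 0.1398] th 1.527 F [ 0.   0.  -0.1] w 0.0723 g 0.0 | tool cm x -0.06 y -0.05 z 3.08, rz(+) -0.0 deg
```

>>> {"name": "servo_tool", "arguments": {"increments": [[-0.05,0,1.5,0,0,0,-0.7],[0,0,1.0,0,0,0,-0.7],[0,0,0.55,0,0,0,-0.7],[0,0,0,0,0,0,-0.5],[0,0,0,0,0,0,-0.3]]}}

```text
clock: 27.65
position: [0.543, 0.1458, 0.1087]
ee_rot: [0.0, 0.722, 0.692, 0.0]
contact_force: [-0.7, 0.4, 0.3]
width: 0.0555
gripper_force: 0.0
```

>>> {"name": "servo_tool", "arguments": {"increments": [[0,0,0,0,0,0,-0.2],[0,0,0,0,0,0,0],[0,0,0,0,0,0,0.2],[0,0,0,0,0,0,0.2],[0,0,0,0,0,0,0.2]], "squeeze": 60}}

```text
clock: 28.15
position: [0.5433, 0.1458, 0.1095]
ee_rot: [0.001, 0.722, 0.692, 0.001]
contact_force: [-1.5, -1.1, 6.2]
width: 0.0517
gripper_force: 61.7
```

>>> {"name": "servo_tool", "arguments": {"increments": [[0,0,-0.3,0,0,0,0.2],[0,0,-0.3,0,0,0,0.2],[0,0,-0.3,0,0,0,0.2],[0,0,-0.3,0,0,0,0.2],[0,0,-0.3,0,0,0,0.2]]}}

```text
clock: 28.65
position: [0.542, 0.1456, 0.1223]
ee_rot: [-0.001, 0.722, 0.692, -0.001]
contact_force: [2.6, 0.7, -13.7]
width: 0.052
gripper_force: 67.2
```

>>> {"name": "servo_tool", "arguments": {"increments": [[0,0,-0.6,0,0,0,0.2],[0,0,-0.6,0,0,0,0.2],[0,0,-0.6,0,0,0,0.2],[0,0,-0.6,0,0,0,0.2],[0,0,-0.6,0,0,0,0.2]]}}

```text
clock: 29.15
position: [0.5428, 0.1459, 0.1555]
ee_rot: [0.001, 0.722, 0.692, 0.001]
contact_force: [-0.4, -1.1, -2.1]
width: 0.0515
gripper_force: 68.5
```

>>> {"name": "servo_tool", "arguments": {"increments": [[0,0,-1.4,0,0,0,0.2],[0,0,-1.4,0,0,0,0.2],[0,0,-1.4,0,0,0,0.2],[0,0,-1.4,0,0,0,0.2],[0,0,-1.4,0,0,0,0.2]]}}

```text
clock: 29.65
position: [0.5423, 0.1458, 0.2252]
ee_rot: [0.0, 0.722, 0.692, 0.0]
contact_force: [-0.2, -0.8, -1.8]
width: 0.0517
gripper_force: 68.5
```

>>> {"name": "servo_tool", "arguments": {"increments": [[-2.95,-0.41,0,0,0,0,0.2],[-2.95,-0.41,0,0,0,0,0.2],[-2.95,-0.41,0,0,0,0,0.2],[-2.95,-0.41,0,0,0,0,0.2],[-2.95,-0.41,0,0,0,0,0.2]]}}

```text
clock: 30.15
position: [0.5152, -0.0016, 0.2247]
ee_rot: [0.0, 0.722, 0.692, 0.0]
contact_force: [0.4, -0.2, -1.1]
width: 0.0518
gripper_force: 68.5
```

>>> {"name": "servo_tool", "arguments": {"increments": [[-2.95,-0.41,0,0,0,0,0.2],[-2.95,-0.41,0,0,0,0,0.2],[-2.95,-0.41,0,0,0,0,0.2],[-2.95,-0.41,0,0,0,0,0.2],[-2.95,-0.41,0,0,0,0,0.2]]}}

```text
clock: 30.65
position: [0.4883, -0.1482, 0.2247]
ee_rot: [0.001, 0.722, 0.692, 0.0]
contact_force: [0.5, 0.5, -1.8]
width: 0.0516
gripper_force: 68.5
```

>>> {"name": "servo_tool", "arguments": {"increments": [[-2.95,-0.41,0,0,0,0,0.2],[-2.95,-0.41,0,0,0,0,0.2],[-2.95,-0.41,0,0,0,0,0.2],[-2.95,-0.41,0,0,0,0,0.2],[-2.9,-0.37,0,0,0,0,0.2]]}}

```text
clock: 31.15
position: [0.4619, -0.2942, 0.2247]
ee_rot: [0.001, 0.722, 0.692, 0.0]
contact_force: [0.2, -0.7, -1.6]
width: 0.0514
gripper_force: 68.5
```

>>> {"name": "servo_tool", "arguments": {"increments": [[0,0,3,0,0,0,0.2],[0,0,3,0,0,0,0.2],[0,0,2.5,0,0,0,0.2],[0,0,0,0,0,0,0.2],[0,0,0,0,0,0,0.2]]}}

```text
clock: 31.65
position: [0.4627, -0.2933, 0.1394]
ee_rot: [0.0, 0.722, 0.692, 0.0]
contact_force: [0.8, -0.3, -0.8]
width: 0.0516
gripper_force: 68.5
```

Run:
```python
from h import *
go(.463,-.293,.074,1.528)
im=optics.get_image("scene")
r=finder.silhouettes("box_medium","scene")[0]; print(r["p"],np.round(r["box"]),"pred",proj("scene",[.463,-.293,.015]))
# coral check in vise / held
s=finder.silhouettes("cup_medium","scene"); print([(np.round(a["box"]),round(a["p"],2)) for a in s])
p=manip.get_state()["position"]; print("expected rim/foot",proj("scene",[p[0],p[1],p[2]+.009]),proj("scene",[p[0],p[1],p[2]-.071]))
```

```text
t=31.65 pos [ 0.4627 -0.2933  0.1394] th 1.527 F [ 0.8 -0.3 -0.8] w 0.0516 g 68.5 | tool cm x 0.03 y 0.03 z 6.54, rz(+) -0.0 deg
0.72 [381. 178.  33.  30.] pred [172.15931505 239.01498253]
[(array([168., 218.,  22.,  33.]), 0.86)]
expected rim/foot [164.56854969 208.28453366] [169.05216588 227.27650895]
```

>>> {"name": "servo_tool", "arguments": {"increments": [[0,0,2,0,0,0,0.2],[0,0,2,0,0,0,0.2],[0,0,1.3,0,0,0,0.2],[0,0,0.6,0,0,0,0.2],[0,0,0.3,0,0,0,0.2]]}}

```text
clock: 32.3
position: [0.4629, -0.2935, 0.0769]
ee_rot: [0.001, 0.722, 0.692, 0.0]
contact_force: [0.7, -0.3, -0.9]
width: 0.0516
gripper_force: 68.5
```

>>> {"name": "servo_tool", "arguments": {"increments": [[0,0,0.1,0,0,0,0.2],[0,0,0.1,0,0,0,0.2],[0,0,0.1,0,0,0,0.2],[0,0,0,0,0,0,0.2],[0,0,0,0,0,0,0.2]]}}

```text
clock: 32.8
position: [0.463, -0.2937, 0.0746]
ee_rot: [0.001, 0.722, 0.692, 0.0]
contact_force: [-0.8, 1.1, 5.4]
width: 0.0521
gripper_force: 69.1
```

>>> {"name": "servo_tool", "arguments": {"increments": [[0,0,0,0,0,0,0],[0,0,0,0,0,0,-0.4],[0,0,0,0,0,0,-0.7],[0,0,0,0,0,0,-0.7],[0,0,-1,0,0,0,-0.7]]}}

```text
clock: 33.3
position: [0.4615, -0.2924, 0.0823]
ee_rot: [-0.002, 0.722, 0.692, -0.0]
contact_force: [-0.6, -0.2, -0.6]
width: 0.0724
gripper_force: 0.0
```

>>> {"name": "servo_tool", "arguments": {"increments": [[0,0,-2,0,0,0,-0.7],[0,0,-3,0,0,0,-0.7],[0,0,-4,0,0,0,-0.7],[0,0,-4,0,0,0,-0.7],[0,0,-1,0,0,0,-0.7]]}}

```text
clock: 33.8
position: [0.4645, -0.2948, 0.2289]
ee_rot: [0.005, 0.722, 0.692, 0.001]
contact_force: [0.8, -0.1, -0.5]
width: 0.0725
gripper_force: 0.0
```

>>> {"name": "servo_tool", "arguments": {"increments": [[4.32,0.24,0,0,0,0,0],[4.32,0.24,0,0,0,0,0],[4.32,0.24,0,0,0,0,0],[4.32,0.24,0,0,0,0,0],[4.32,0.24,0,0,0,0,0]]}}

```text
clock: 34.3
position: [0.4834, -0.0762, 0.2232]
ee_rot: [-0.0, 0.722, 0.691, -0.0]
contact_force: [-0.0, -0.2, 0.3]
width: 0.0428
gripper_force: 0.0
```

>>> {"name": "servo_tool", "arguments": {"increments": [[4.32,0.24,0,0,0,0,0],[4.32,0.24,0,0,0,0,0],[4.32,0.24,0,0,0,0,0],[4.32,0.24,0,0,0,0,0],[4.32,0.24,0,0,0,0,0]]}}

```text
clock: 34.8
position: [0.5047, 0.1391, 0.2232]
ee_rot: [0.0, 0.722, 0.692, -0.0]
contact_force: [1.0, -0.6, 0.1]
width: 0.0431
gripper_force: 0.0
```

>>> {"name": "servo_tool", "arguments": {"increments": [[4.32,0.24,0,0,0,0,0],[4.32,0.24,0,0,0,0,0],[4.32,0.24,0,0,0,0,0],[4.32,0.24,0,0,0,0,0],[4.32,0.24,0,0,0,0,0]]}}

```text
clock: 35.3
position: [0.5261, 0.3543, 0.223]
ee_rot: [0.0, 0.722, 0.692, -0.0]
contact_force: [0.5, -0.7, 1.0]
width: 0.043
gripper_force: 0.0
```

>>> {"name": "servo_tool", "arguments": {"increments": [[0,0,0,0,0,-6.5,0],[0,0,0,0,0,-6.5,0],[0,0,0,0,0,0,0],[0,0,0,0,0,0,0],[0,0,0,0,0,0,0]]}}

```text
clock: 35.8
position: [0.5265, 0.3523, 0.2233]
ee_rot: [-0.0, 0.64, 0.768, -0.0]
contact_force: [0.5, -0.6, 0.1]
width: 0.0428
gripper_force: 0.0
```

Run:
```python
from h import *
im=optics.get_image("scene"); go(.527,.3525,.095,1.754)
q=proj("scene",[.463,-.2937,.07]).astype(int)
print(turq("scene",im,(q[0]-22,q[1]-22,q[0]+22,q[1]+22),((0,8),140)),"exp rim",proj("scene",[.463,-.2937,.083]),"foot",proj("scene",[.463,-.2937,.003]))
k=proj("scene",[.527,.3525,.095]).astype(int)
print(turq("scene",im,(k[0]-14,k[1]-14,k[0]+14,k[1]+14),((0,8),160)),"exp knob",proj("scene",[.527,.3525,.091]))
s=finder.silhouettes("cup_medium","scene"); print([(np.round(a["box"]),round(a["p"],2)) for a in s])
```

```text
t=35.85 pos [0.5265 0.3523 0.2233] th 1.753 F [0.4 0.4 0. ] w 0.0427 g 0.0 | tool cm x 0.01 y 0.05 z 12.83, rz(+) -0.1 deg
((np.float64(169.75), np.float64(231.375)), 19.5, 28.25) exp rim [168.34658244 223.99461677] foot [172.51053289 241.64498221]
((np.float64(397.0), np.float64(169.25)), 6.0, 11.5) exp knob [396.65798869 170.93690194]
[(array([172., 230.,  22.,  32.]), 0.76)]
```

>>> {"name": "servo_tool", "arguments": {"increments": [[0,0.05,3.5,0,0,0,0],[0,0,4,0,0,0,0],[0,0,3,0,0,0,0],[0,0,1.5,0,0,0,0],[0,0,0.8,0,0,0,0]]}}

```text
clock: 36.4
position: [0.5261, 0.352, 0.0934]
ee_rot: [-0.001, 0.64, 0.769, -0.001]
contact_force: [-0.3, 0.1, -0.0]
width: 0.0427
gripper_force: 0.0
```

>>> {"name": "servo_tool", "arguments": {"increments": [[0,0,0,0,0,0,0.3],[0,0,0,0,0,0,0.5],[0,0,0,0,0,0,0.7],[0,0,0,0,0,0,0.9],[0,0,0,0,0,0,0.9]], "squeeze": 40}}

```text
clock: 36.9
position: [0.5261, 0.3527, 0.0964]
ee_rot: [-0.0, 0.639, 0.769, -0.0]
contact_force: [-6.2, -1.1, 5.9]
width: 0.0168
gripper_force: 39.4
```

>>> {"name": "servo_tool", "arguments": {"increments": [[-0.056,-1.0,0,0,0,-6.4,0.9],[-0.056,-1.0,0,0,0,-6.4,0.9],[-0.056,-1.0,0,0,0,-6.4,0.9],[-0.056,-1.0,0,0,0,-6.4,0.9],[0,0,0,0,0,0,0.9]]}}

```text
clock: 37.4
position: [0.492, 0.3359, 0.0964]
ee_rot: [0.002, 0.453, 0.891, 0.0]
contact_force: [0.9, -5.4, 4.8]
width: 0.0163
gripper_force: 39.6
```

>>> {"name": "servo_tool", "arguments": {"increments": [[-0.056,-1.0,0,0,0,-6.4,0.9],[-0.056,-1.0,0,0,0,-6.4,0.9],[-0.056,-1.0,0,0,0,-6.4,0.9],[-0.056,-1.0,0,0,0,-6.4,0.9],[0,0,0,0,0,0,0.9]]}}

```text
clock: 37.9
position: [0.4687, 0.3081, 0.0966]
ee_rot: [0.004, 0.245, 0.97, 0.003]
contact_force: [5.8, 0.5, 0.1]
width: 0.0165
gripper_force: 39.4
```

Run:
```python
from h import *
go(.4585,.2669,.093,3.09)
s=manip.get_state(); d=s["position"][:2]-np.array([.5489,.2644]); print(d,np.hypot(*d), np.arctan2(d[1],-d[0])-.05)
```

```text
t=37.90 pos [0.4687 0.3081 0.0966] th 2.647 F [5.8 0.5 0.1] w 0.0165 g 39.4 | tool cm x -1.06 y -4.11 z 0.36, rz(+) -25.4 deg
[-0.08024363  0.04373726] 0.09138921392388295 0.4490394147477775
```

>>> {"name": "servo_tool", "arguments": {"increments": [[-0.056,-1.0,0,0,0,-6.4,0.9],[-0.056,-1.0,0,0,0,-6.4,0.9],[-0.056,-1.0,0,0,0,-6.4,0.9],[-0.056,-1.0,0,0,0,-6.0,0.9],[0,0,0,0,0,0,0.9]]}}

```text
clock: 38.4
position: [0.4586, 0.2711, 0.0966]
ee_rot: [0.005, 0.028, 1.0, 0.003]
contact_force: [5.6, 3.5, -1.4]
width: 0.0164
gripper_force: 39.7
```

Run:
```python
from h import *
go(.4585,.2669,.093,3.09)
s=manip.get_state(); d=s["position"][:2]-np.array([.5489,.2644]); print(d,np.hypot(*d), np.arctan2(d[1],-d[0])-.05)
```

```text
t=38.40 pos [0.4586 0.2711 0.0966] th 3.085 F [ 5.6  3.5 -1.4] w 0.0164 g 39.7 | tool cm x -0.01 y -0.42 z 0.36, rz(+) -0.3 deg
[-0.0902855   0.00671142] 0.09053460603554854 0.02419906434282762
```

>>> {"name": "servo_tool", "arguments": {"increments": [[0,-0.3,0,0,0,-1.5,0.9],[0,-0.3,0,0,0,-1,0.9],[0,0,0,0,0,0,0.9],[0,0,0,0,0,0,0.9],[0,0,0,0,0,0,0.9]]}}

```text
clock: 38.9
position: [0.459, 0.2709, 0.0966]
ee_rot: [0.006, 0.008, 1.0, 0.008]
contact_force: [4.6, 18.8, -5.8]
width: 0.0162
gripper_force: 40.0
```

>>> {"name": "servo_tool", "arguments": {"increments": [[0,0.5,0,0,0,1,0.9],[0,0,0,0,0,0,0.5],[0,0,0,0,0,0,0],[0,0,0,0,0,0,0],[0,0,-1.5,0,0,0,0]]}}

```text
clock: 39.4
position: [0.4518, 0.2669, 0.1087]
ee_rot: [-0.002, 0.014, 1.0, -0.001]
contact_force: [-0.7, -0.5, 0.5]
width: 0.0428
gripper_force: 0.0
```

>>> {"name": "servo_tool", "arguments": {"increments": [[0,0,-3,0,0,0,0],[0,0,-4,0,0,0,-1],[0,0,-4,0,0,0,-1],[0,0,0,0,0,8.3,-1],[0,0,0,0,0,8.3,-1]]}}

```text
clock: 39.9
position: [0.4541, 0.2678, 0.2221]
ee_rot: [0.001, 0.161, 0.987, 0.001]
contact_force: [0.3, -0.3, -0.2]
width: 0.0854
gripper_force: 0.0
```

>>> {"name": "servo_tool", "arguments": {"increments": [[0,0,0,0,0,8.3,-1],[0,0,0,0,0,8.3,-1],[0,0,0,0,0,8.3,-1],[0,0,0,0,0,8.3,-1],[0,0,0,0,0,8.3,-1]]}}

```text
clock: 40.4
position: [0.4532, 0.2674, 0.2201]
ee_rot: [-0.0, 0.501, 0.866, -0.0]
contact_force: [1.0, 0.3, 0.5]
width: 0.0849
gripper_force: 0.0
```

>>> {"name": "servo_tool", "arguments": {"increments": [[0,0,0,0,0,8.3,-1],[0,0,0,0,0,8.3,-1],[0,0,0,0,0,8.3,-1],[0,0,0,0,0,8.3,-1],[0,0,0,0,0,0,-1]]}}

```text
clock: 40.9
position: [0.4532, 0.2675, 0.2201]
ee_rot: [-0.0, 0.725, 0.689, -0.0]
contact_force: [-0.6, -0.2, -0.2]
width: 0.085
gripper_force: 0.0
```

Run:
```python
from h import *
im=optics.get_image("scene"); t=optics.get_image("top"); go(.543,.1457,.077,1.528)
k=proj("scene",[.459,.2709,.091]).astype(int); print("knob",turq("scene",im,(k[0]-14,k[1]-14,k[0]+14,k[1]+14),((0,8),160)),"exp",proj("scene",[.459,.2709,.091]))
for n in ("scene","top"):
    for r in finder.silhouettes("cup_large",n): print(n,np.round(r["box"],1),round(r["p"],2))
    print("exp",proj(n,[.543,.1457,.1]),proj(n,[.543,.1457,.06]))
# dark inside of the cup rim, top
p=proj("top",[.543,.1457,.1]); x0,y0=(p-16).astype(int); g=cv2.cvtColor(cv2.resize(t[y0:y0+32,x0:x0+32],None,fx=4,fy=4,interpolation=cv2.INTER_CUBIC),cv2.COLOR_RGB2HSV)
m=((g[...,2]<75)&(g[...,1]<90)).astype(np.uint8); cs=cv2.findContours(m,cv2.RETR_EXTERNAL,cv2.CHAIN_APPROX_NONE)[0]; c=max(cs,key=cv2.contourArea); (a,b),r=cv2.minEnclosingCircle(c)
print("dark",at_z("top",((a+.5)/4-.5+x0,(b+.5)/4-.5+y0),.1),r/4,cv2.boundingRect(c))
```

```text
t=41.00 pos [0.4533 0.2675 0.2202] th 1.523 F [0.2 0.2 0.2] w 0.0852 g 0.0 | tool cm x -11.74 y 9.54 z 14.32, rz(+) -0.3 deg
knob ((np.float64(359.375), np.float64(160.625)), 5.25, 11.25) exp [359.65423768 162.45841571]
scene [222.3 181.3  22.   33.2] 0.96
scene [262.9 175.9  20.7  36.5] 0.86
scene [334.2 202.6  28.1  31.1] 0.58
exp [333.67307498 193.72131896] [332.25940795 203.08911504]
top [215.9 221.6  22.5  25.7] 0.97
top [260.4 286.1  26.   21.1] 0.94
exp [214.44022973 219.05039343] [216.57243878 221.30359765]
dark [0.54297625 0.14217952 0.1       ] 13.679439544677734 (22, 18, 106, 102)
```

>>> {"name": "servo_tool", "arguments": {"increments": [[-2.36,1.91,0,0,0,0,-1],[-2.36,1.91,0,0,0,0,-1],[-2.36,1.91,0,0,0,0,-1],[-2.36,1.91,0,0,0,0,-1],[-2.36,1.91,0,0,0,0,-1]]}}

```text
clock: 41.6
position: [0.5436, 0.1441, 0.2203]
ee_rot: [0.0, 0.724, 0.69, 0.0]
contact_force: [-0.1, 0.7, 0.0]
width: 0.085
gripper_force: 0.0
```

>>> {"name": "servo_tool", "arguments": {"increments": [[0,0,3,0,0,0,-1],[0,0,4,0,0,0,-1],[0,0,3.5,0,0,0,-1],[0,0,0,0,0,0,-1],[0,0,0,0,0,0,-1]]}}

```text
clock: 42.1
position: [0.5431, 0.1451, 0.1155]
ee_rot: [-0.0, 0.724, 0.689, -0.0]
contact_force: [-0.3, -0.2, 0.5]
width: 0.085
gripper_force: 0.0
```

>>> {"name": "servo_tool", "arguments": {"increments": [[0,0,2,0,0,0,-1],[0,0,1.2,0,0,0,-1],[0,0,0.6,0,0,0,-1],[0,0,0,0,0,0,-1],[0,0,0,0,0,0,-0.9]]}}

```text
clock: 42.6
position: [0.5436, 0.1452, 0.0781]
ee_rot: [0.0, 0.725, 0.689, 0.001]
contact_force: [0.1, 0.2, -0.4]
width: 0.0812
gripper_force: 0.0
```

>>> {"name": "servo_tool", "arguments": {"increments": [[0,0,0,0,0,0,-0.7],[0,0,0,0,0,0,-0.4],[0,0,0,0,0,0,-0.1],[0,0,0,0,0,0,0.1],[0,0,0,0,0,0,0.1]], "squeeze": 45}}

```text
clock: 43.1
position: [0.5434, 0.1452, 0.0786]
ee_rot: [0.0, 0.725, 0.689, 0.001]
contact_force: [-2.0, -0.1, 4.8]
width: 0.0662
gripper_force: 49.7
```

>>> {"name": "servo_tool", "arguments": {"increments": [[0.3,0,-0.2,0,0,0,0.1],[0,0,-1,0,0,0,0.1],[0,0,-2,0,0,0,0.1],[0,0,-3,0,0,0,0.1],[0,0,-3,0,0,0,0.1]]}}

```text
clock: 43.6
position: [0.5428, 0.1481, 0.1703]
ee_rot: [-0.0, 0.725, 0.689, -0.0]
contact_force: [0.4, -0.5, -1.3]
width: 0.0663
gripper_force: 50.5
```

>>> {"name": "servo_tool", "arguments": {"increments": [[0,0,-2.5,0,0,0,0.1],[0,0,-1.3,0,0,0,0.1],[-1.8,1.27,0,0,0,0,0.1],[-3.2,2.3,0,0,0,0,0.1],[-3.2,2.3,0,0,0,0,0.1]]}}

```text
clock: 44.1
position: [0.5976, 0.0629, 0.2072]
ee_rot: [-0.0, 0.724, 0.69, -0.0]
contact_force: [1.5, 0.3, -2.4]
width: 0.0661
gripper_force: 50.5
```

>>> {"name": "servo_tool", "arguments": {"increments": [[-3.2,2.3,0,0,0,0,0.1],[-3.2,2.3,0,0,0,0,0.1],[-3.2,2.26,0,0,0,0,0.1],[0,0,2,0,0,0,0.1],[0,0,2,0,0,0,0.1]]}}

```text
clock: 44.6
position: [0.662, -0.0377, 0.1663]
ee_rot: [0.0, 0.725, 0.688, -0.0]
contact_force: [-0.7, 0.1, -2.0]
width: 0.066
gripper_force: 50.6
```

>>> {"name": "servo_tool", "arguments": {"increments": [[0,0,2,0,0,0,0.1],[0,0,1.5,0,0,0,0.1],[0,0,0.5,0,0,0,0.1],[0,0,0,0,0,0,0.1],[0,0,0,0,0,0,0.1]]}}

```text
clock: 45.1
position: [0.6618, -0.0361, 0.1279]
ee_rot: [0.0, 0.725, 0.689, 0.0]
contact_force: [-0.0, 0.5, -1.4]
width: 0.0657
gripper_force: 50.6
```

Run:
```python
from h import *
im=optics.get_image("scene"); go(.662,-.037,.0615,1.523)
for r in finder.silhouettes("box_large","scene"): print(np.round(r["box"],1),round(r["p"],2))
P=np.array([proj("scene",q) for z in (0,.03) for q in sq([.662,-.037],-.035,.045,z)[:4]]); print("pred box",(P.min(0)+P.max(0))/2,np.ptp(P,0))
```

```text
t=45.15 pos [ 0.662  -0.0361  0.1283] th 1.521 F [ 0.2 -0.6 -1.1] w 0.0657 g 50.6 | tool cm x -0.09 y 0.00 z 6.68, rz(+) -0.1 deg
[288.9 270.3  46.1  34. ] 0.89
pred box [288.37536484 267.28597586] [44.98328527 43.67152271]
```

>>> {"name": "servo_tool", "arguments": {"increments": [[-0.05,-0.1,2,0,0,0,0.1],[0,0,2,0,0,0,0.1],[0,0,1.4,0,0,0,0.1],[0,0,0.7,0,0,0,0.1],[0,0,0.3,0,0,0,0.1]]}}

```text
clock: 45.7
position: [0.6603, -0.0365, 0.0629]
ee_rot: [-0.0, 0.725, 0.689, -0.0]
contact_force: [-0.6, 0.3, -1.5]
width: 0.0661
gripper_force: 50.7
```

>>> {"name": "servo_tool", "arguments": {"increments": [[0,0,0.1,0,0,0,0.1],[0,0,0.1,0,0,0,0.1],[0,0,0.1,0,0,0,0.1],[0,0,0,0,0,0,0.1],[0,0,0,0,0,0,0.1]]}}

```text
clock: 46.2
position: [0.661, -0.0367, 0.0616]
ee_rot: [0.001, 0.725, 0.689, 0.001]
contact_force: [-1.4, -0.2, 5.6]
width: 0.0664
gripper_force: 51.2
```

Touched down; release, rise, move clear and check.

>>> {"name": "servo_tool", "arguments": {"increments": [[0,0,0,0,0,0,-0.2],[0,0,0,0,0,0,-0.6],[0,0,0,0,0,0,-1],[0,0,0,0,0,0,-1],[0,0,0,0,0,0,-1]]}}

```text
clock: 46.7
position: [0.6602, -0.0365, 0.06]
ee_rot: [-0.0, 0.725, 0.689, -0.0]
contact_force: [0.4, -0.1, 1.2]
width: 0.0851
gripper_force: 0.0
```

>>> {"name": "servo_tool", "arguments": {"increments": [[0,0,-1.5,0,0,0,-1],[0,0,-3,0,0,0,-1],[0,0,-4,0,0,0,-1],[0,0,-4,0,0,0,-1],[0,0,-3,0,0,0,-1]]}}

```text
clock: 47.2
position: [0.6609, -0.0366, 0.218]
ee_rot: [0.001, 0.725, 0.689, 0.001]
contact_force: [1.3, 0.3, 0.2]
width: 0.0852
gripper_force: 0.0
```

>>> {"name": "servo_tool", "arguments": {"increments": [[0,-4,0,0,0,0,-1],[0,-4,0,0,0,0,-1],[0,-4,0,0,0,0,-1],[0,-4,0,0,0,0,-1],[0,-4,0,0,0,0,-1]]}}

```text
clock: 47.7
position: [0.4588, -0.0263, 0.2151]
ee_rot: [0.0, 0.725, 0.689, -0.0]
contact_force: [0.0, -0.3, 0.6]
width: 0.0854
gripper_force: 0.0
```

Run:
```python
from h import *
im=optics.get_image("scene"); cv2.imwrite("pics/end.png",cv2.resize(im[120:320,120:400][...,::-1],(784,560),interpolation=cv2.INTER_CUBIC)); go(.6,0,.2,1.5)
```

```text
t=47.75 pos [ 0.4504 -0.025   0.2144] th 1.521 F [-7.2  1.1 -0.7] w 0.0855 g 0.0 | tool cm x 3.24 y 14.82 z 1.44, rz(+) 1.2 deg
```

View pics/end.png

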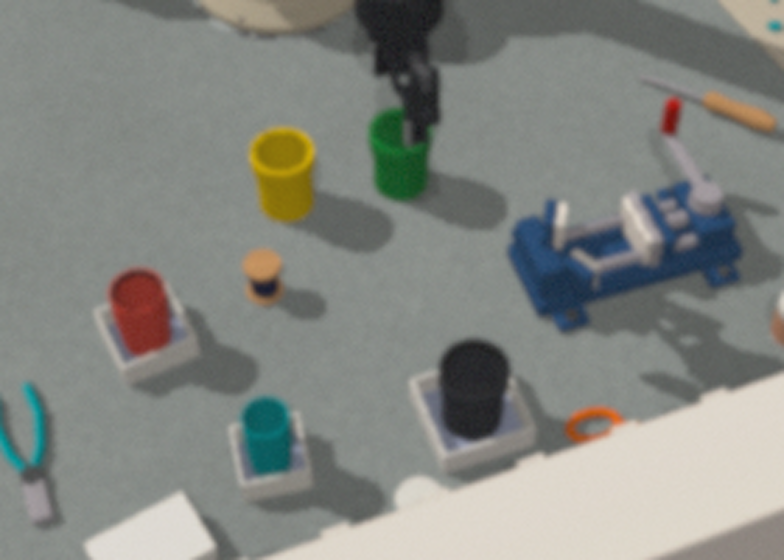

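The picture shows all three cups upright in their boxes: coral at (140,320), turquoise at (267,435) and charcoal at (472,390). The vise is empty with its lever at 0, and the bystanders are undisturbed.

>>> {"name": "servo_tool", "arguments": {"increments": [[0,0,0,0,0,0,-1],[0,0,0,0,0,0,-1],[0,0,0,0,0,0,-1],[0,0,0,0,0,0,-1],[0,0,0,0,0,0,-1]]}}

```text
clock: 48.25
position: [0.4614, -0.0266, 0.215]
ee_rot: [-0.0, 0.725, 0.689, -0.0]
contact_force: [-0.5, -0.9, -0.1]
width: 0.085
gripper_force: 0.0
```

```bash
python3 -c "
from rig import manip
print(manip.get_state()['contact_force'], manip.sign_off())"
```

```text
the job is handed in; nothing more can be done
[-0.46334312 -0.86778205 -0.14140727] None
```

I handed the job in at about 48 s: all three cups stand upright in their matching boxes, the vise is open, and the other things in view look undisturbed.

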